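Dock an absorber cartridge under the gas bridge and refit the bay cover

ROBOT

A 6-joint arm with a two-finger parallel gripper is mounted at the origin on the work surface. World frame = base frame: x ahead of the robot, y to its left, z up, the work surface at z = 0. Lengths are in mm, angles in rad, forces in N, time in s.
With the tool pointing down it reaches from about 275 to 1000 mm from the base axis. Payload 8.4 kg.
Tool frame: the origin (TCP) lies midway between the tips of the shut fingers; the grasp point (between the pads) lies 19 mm behind it; z points along the fingers, y is the line along which they close (so a half turn about z gives the same grasp; the last joint's range is limited). The gripper opens to 85 mm and grips with 20 to 120 N. Pads are 22 mm wide; open, the fingers measure 114 mm over their backs; the gripper's body (76 mm by 85 mm) begins 54 mm behind the grasp point. The pads swing forward as they close: fully open they stand 13 mm farther back than shut.
Start: joints at [-1.223, 0.353, 1.633, -0, 1.155, -0.002], TCP at [214.192, -587.154, 231.281] pointing down, gripper open.
Joint ranges: [-2.63, 2.63], [-0.92, 2.1], [0.06, 2.66], [-1.3, 4.44], [0, 2.69], [-3.02, 3.02]. Speed limits (rad/s): [2.22, 2.22, 2.79, 3.14, 3.14, 3.14].

INTERFACE

Orientations are given as [roll, pitch, yaw] about the fixed x, y, z axes, in that order (R = Rz(yaw) Ry(pitch) Rx(roll)).
In Python, from rig import monitor, imaging, r gives the robot as it stands.
- The arm moves only by the tool drive_tool, never from a script. Its argument "plan" is a list of rows, each an object of numbers: "x", "y", "z": the shift along the tool's x, y, z in units of 50 mm (1.0 is 50 mm); "ax", "ay", "az": the turn, a rotation vector about the tool's x, y, z in units of 6 degrees (1.0 is 6 degrees); "hand": the finger opening in mm, from 0 to 85.4. In form: [{"x": .., "y": .., "z": .., "ax": .., "ay": .., "az": .., "hand": ..}, ...]. A call has 1 to 8 rows; each row is the pose to reach, as a shift and turn from the pose commanded when the call began, along the tool's axes at that moment; what a row does not reach only later rows make up. A row lasts 1/10 s, in which the tool goes at most 50 mm and 8.59 degrees, less where a joint would pass 70% of its speed; a pose out of reach is approached as far as the arm can. A call with a gripper value outside its range is refused whole. The fingers move at their own pace and stop on an object; "grip_force" is the grip in N (left out, the last holds). Time passes only in rows, so rows that repeat a pose let the fingers close. It gives the time, the measured TCP pose, the force, the opening and the grip force at its end, in the units of the state.
- monitor.sense(): the state, without advancing time (a new reading comes with each control period).
- imaging.grab_frame(name): name is "scene" or "top"; returns the picture (400x640x3 uint8, red, green, blue); there is no depth.
- imaging.camera_info(name): a dict with "mtx" (3x3 intrinsics, pixels), "R" (3x3) and "t" (3): a world point X has camera coordinates R X + t. Camera axes: x right, y down, z forward; pixel columns grow to the right and rows downward; lengths in mm; the calibration is good to about 2 mm. A picture is of the moment at which its call begins. camera_info takes no time and is no camera call.
- r.sign_off(): hands the job in; it is judged then, once.
The state is a dict: "clock": time; "qpos": joint angles; "qvel": joint speeds; "joint_efforts": joint torques, N m; "eef_pos": TCP position; "tcp_rot": TCP orientation; "contact_force": force on the tool from outside, world axes, zero at the start; "wrist_torque": the same for the moment, N m; "opening": opening from 0.0 (shut) to 1.0 (fully open); "grasp_force": force on a finger pad.
Only numpy, scipy, OpenCV 4.12 (cv2) and the standard library are available. Lean on these libraries where they do the work, as an engineer would, in place of code of your own. Each camera call takes 0.05 s, during which the arm holds its last target. There are 200 camera calls.

TASK

Load the absorber cartridge into the anaesthesia dock: stand it in the open bay at the front of the lane, slide it along the deck under the gas bridge right up to the rear stop, then across sideways until it is fully home against the end of the side pocket. Then seat the orange cover flat over the empty bay, both its holes down on the brass pins. Keep the cartridge upright all the time and leave the jar, mask and cup as they are.

Things in the scene. Friction and masses are not known exactly. Their poses are not given: they have to be found in the camera images.
- dock: Fixed off-white housing 260 (x) x 250 (y) x 50 high; origin at the centre of its underside on the table, x away from its open front, y to its left. Numbers in dock points are mm in this frame, heights above the table. Top (deck) at height 50. Grey walls, tops at height 65, form a lane along x about y = -30, ending in a pocket on its +y side, under a steel bridge.
- bay (a point): Dock (-62, -30, 50): deck point in the bay, the lane's open front part, where the cartridge can be stood. The bay is 62 wide (y) from x = -125 to -50, open at the front and above; a funnel to x = -30 leads to the narrow lane, 54 wide.
- lane_end (a point): Dock (53, -30, 50): centre of the cartridge's underside when it is against the rear stop in the lane. Rear stop: face at x = 83, 10 thick, y -57 to 62, top at height 91, with a red flange (heights 85 to 91) jutting back to x = 73.
- pocket (a point): Dock (50, 30, 50): centre of the cartridge's underside when home in the pocket: x 17 to 83 (3 mm play each way), end wall's face at y = 54. Its front lip (x 9 to 17, y -3 to 62, top at 91) has a red flange (heights 85 to 91) jutting in to x = 27 from y = 1 to 62, so the cartridge gets in only sideways along the deck from the lane's end.
- cover_seat (a point): Dock (-62, -30, 65): centre of the cover's underside when seated on the bay's walls. Two brass pins stand 42 mm either side of it along dock y: 8 mm in diameter, tapered tops, rising 14 mm above it.
- bridge_edge (a point): Dock (42, 0, 196): middle of the lower front edge of the bridge, a beam x 42 to 92, y -125 to 125, heights 196 to 226, on posts of radius 9 at x = 67, y = +-115; a gauge and flow tubes on it reach height 304. A vertical gripper does not fit over the lane end or pocket; one leaning back to the front 35 to 50 degrees does.
- cartridge: Loose absorber cartridge, 0.18 to 0.35 kg: white block with a blue band, 60 (x) x 48 (y) x 30 high, with an upright violet grip tab in the middle of its top: 26 (x) x 10 (y), from height 30 to 67. Origin at the centre of its underside, z up; the same either way round (half turn about z). Docks with its x along dock x. Slick base (friction about 0.2): slides when dragged by the tab.
- cover: Loose orange cover plate, 0.1 to 0.2 kg: 80 (x) x 100 (y) x 5 thick, with two 12 mm holes on its y axis at 42 mm either side of the centre, and a black upright grip bar on its middle, 34 (x) x 10 (y), from height 5 to 35. Origin at the centre of its underside, z up; the same either way round.
- jar: Bystander: loose amber jar, 44 in diameter, 60 high, standing on the dock's deck left of the lane and cover seat; origin at the centre of its underside.
- mask: Bystander: loose black rubber face mask, a cone 72 in diameter and 68 high, on the table; origin at the centre of its underside.
- cup: Bystander: loose steel cup, 68 in diameter, 70 high, on the table; origin at the centre of its underside.
Not all that is in view belongs to the job. Several things look just like the cover: the one meant starts farthest to the robot's left.

How it is judged:
By the outcome, as a careful person would: the job done as asked, in the order asked, and still so for the second after the job is handed in, with the robot touching nothing.
It also fails if it takes over 72 s, if anything falls off the work surface, if the arm or the gripper's body presses on something with over 40 N, if the wrist force passes 120 N, or if a joint passes its speed limit or range.

## Working session

There is one attempt and no reset: what is moved stays moved. The work goes in short steps, Python scripts to look and compute and a tool call to move; the robot and the scene stay as the last step left them, time stands still between calls to the robot, and variables do not carry over. Pictures are saved under pics/ and viewed, at most 10 in all, crops included, and the job is handed in when it is done.

Besides the shell and the picture viewer there is one more tool, called after ">>>" by a JSON object that holds its "api" and its "payload". drive_tool: Moves the arm, as the interface text tells. Its arguments: {"type":"object","properties":{"plan":{"type":"array","items":{"type":"object","properties":{"x":{"type":"number"},"y":{"type":"number"},"z":{"type":"number"},"ax":{"type":"number"},"ay":{"type":"number"},"az":{"type":"number"},"hand":{"type":"number"}}}},"grip_force":{"type":"number"}},"required":["plan"]}

```bash
ls && mkdir -p pics
python3 - <<'E'
from rig import monitor, imaging, r
import cv2
for n in("scene","top"):
    i=imaging.grab_frame(n); cv2.imwrite(f"pics/{n}0.png",i[:,:,::-1])
    c=imaging.camera_info(n); print(n,c["mtx"].round(1).tolist(),(-c["R"].T@c["t"]).round(0),c["R"].round(3).tolist())
print(monitor.sense())
E
```

```text
pics
scene [[384.3, 0.0, 321.9], [0.0, 384.3, 199.8], [0.0, 0.0, 1.0]] [1153.  154.  760.] [[-0.324, 0.946, -0.022], [0.622, 0.196, -0.758], [-0.713, -0.259, -0.651]]
top [[376.3, 0.0, 322.0], [0.0, 376.3, 194.0], [0.0, 0.0, 1.0]] [ 327.  -98. 1084.] [[0.022, -1.0, -0.009], [-0.986, -0.02, -0.167], [0.166, 0.013, -0.986]]
{'clock': 0.1, 'qpos': array([-1.22341036e+00,  3.53555406e-01,  1.63405065e+00, -9.58649135e-07,
        1.15521208e+00, -2.38589707e-03]), 'qvel': array([ 1.15900012e-03, -1.58743202e-03, -1.14515626e-03,  6.61350562e-04,
       -6.09284015e-04,  4.27015214e-05]), 'joint_efforts': array([-1.07866919e-03, -6.06355762e+01, -3.42817605e+01, -1.01127096e-04,
        4.00552250e-03, -3.29153340e-05]), 'eef_pos': array([ 214.04060703, -586.75460563,  230.65532482]), 'tcp_rot': array([-3.14036717e+00, -2.04729834e-06,  3.49772246e-01]), 'contact_force': array([ 0.35869496, -0.48110031,  0.12721343]), 'wrist_torque': array([ 0.01394398, -0.01312045, -0.00867502]), 'grasp_force': 0.0, 'opening': 1.0009860502892132}
```

View pics/scene0.png

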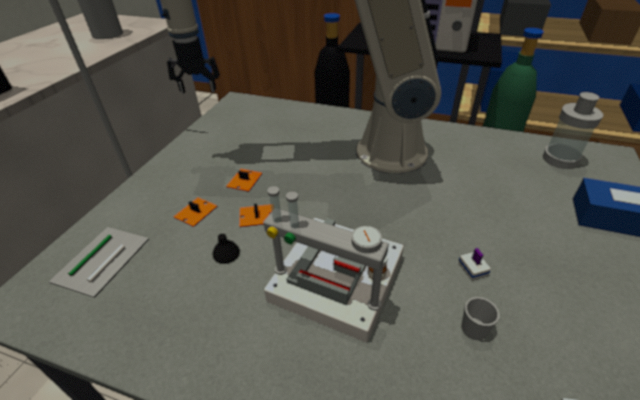

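View pics/top0.png

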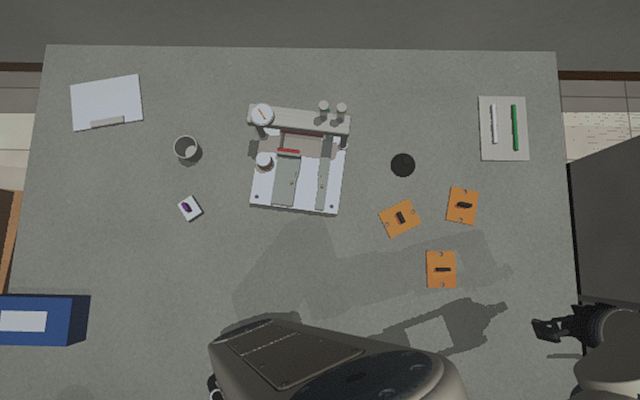

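The top view shows orange plates at (399,217), (462,205) and (441,269). The one farthest to the robot's left (+y is image left) is (399,217), which is (255,215) in the scene view. The cartridge is at (189,208), the dock spans x 250–350 and y 105–215, the mask is at (402,165), the cup at (186,149) and the jar at (264,160). I'll confirm the cover in an enlarged crop and measure.

```bash
cat > h.py <<'E'
import numpy as np, cv2
from rig import monitor, imaging, r
from scipy.spatial.transform import Rotation as Ro
C={n:imaging.camera_info(n) for n in("scene","top")}
def grab(n): return np.array(imaging.grab_frame(n))
def ray(n,p):
    c=C[n]; R=np.array(c["R"]); d=R.T@np.linalg.inv(c["mtx"])@np.array([p[0],p[1],1.]); return -R.T@np.array(c["t"]),d
def onz(n,p,z):
    o,d=ray(n,p); return o+d*(z-o[2])/d[2]
def tri(ps):
    A=np.zeros((3,3));b=np.zeros(3)
    for n,p in ps:
        o,d=ray(n,p); d=d/np.linalg.norm(d); M=np.eye(3)-np.outer(d,d); A+=M;b+=M@o
    return np.linalg.solve(A,b)
def proj(n,X):
    c=C[n]; v=np.array(c["mtx"])@(np.array(c["R"])@np.array(X,float)+np.array(c["t"])); return v[:2]/v[2]
def blobs(img,lo,hi,amin=8):
    m=cv2.inRange(cv2.cvtColor(img,cv2.COLOR_RGB2HSV),np.array(lo),np.array(hi))
    k,l,s,c=cv2.connectedComponentsWithStats(m); return m,l,[(i,s[i],c[i]) for i in range(1,k) if s[i][4]>=amin]
E
python3 - <<'E'
from h import *
I={n:grab(n) for n in C}
for n in I:
    for nm,lo,hi in(("orange",(5,150,90),(20,255,255)),("violet",(130,80,30),(165,255,255)),("red",(0,150,80),(4,255,255))):
        m,l,b=blobs(I[n],lo,hi)
        for i,s,c in b:
            x,y,w,h,a=s
            if y<60 and n=="scene": continue
            print(n,nm,c.round(1),a,onz(n,c,5 if nm=="orange" else 50).round(0)[:2])
            if nm=="orange" and a>150:
                q=cv2.convexHull(np.argwhere(l==i)[:,::-1].astype(np.float32))[:,0]
                W=np.array([onz(n,p,5)[:2] for p in q],np.float32); print("   rect",cv2.minAreaRect(W))
t=I["top"]
# white block of cartridge
g=t[190:226,172:208]; m=(g.min(2)>140).astype(np.uint8); q=np.argwhere(m)[:,::-1]+[172,190]
W=np.array([onz("top",p,30)[:2] for p in q],np.float32); print("cart rect z30",cv2.minAreaRect(W),len(q))
a=cv2.resize(t[95:225,165:365],None,fx=4,fy=4,interpolation=cv2.INTER_CUBIC)[:,:,::-1]
cv2.imwrite("pics/dock.png",a)
b=cv2.resize(t[180:300,370:500],None,fx=4,fy=4,interpolation=cv2.INTER_CUBIC)[:,:,::-1]
cv2.imwrite("pics/covers.png",b)
s=I["scene"]
E
```

```text
scene orange [244.2 180.4] 396 [ 311. -417.]
   rect ((306.10272216796875, -420.07666015625), (101.78622436523438, 80.51068115234375), 0.6461893320083618)
scene orange [195.1 212. ] 543 [ 491. -485.]
   rect ((486.58673095703125, -486.7328796386719), (80.80401611328125, 99.89205932617188), 78.80232238769531)
scene orange [253.8 215. ] 482 [ 450. -313.]
   rect ((448.2736511230469, -308.3658447265625), (80.88451385498047, 91.57455444335938), 26.687097549438477)
scene violet [477.3 255.5] 96 [458. 293.]
scene red [346.6 265.7] 76 [584.   4.]
scene red [328.9 281.3] 92 [640. -22.]
top orange [461.5 205.6] 812 [ 483. -486.]
   rect ((483.6867980957031, -487.0030212402344), (78.2056655883789, 97.54335021972656), 78.89502716064453)
top orange [399.9 218.1] 677 [ 443. -309.]
   rect ((444.03125, -306.64190673828125), (76.37181854248047, 98.07586669921875), 27.388364791870117)
top orange [440.3 269.1] 888 [ 302. -420.]
   rect ((302.7428894042969, -420.40509033203125), (93.95046997070312, 78.7383804321289), 0.9813060760498047)
top violet [184.7 206.3] 32 [459. 297.]
top red [287.9 150.1] 46 [626.  15.]
cart rect z30 ((457.7068786621094, 292.3221130371094), (57.8259391784668, 46.429290771484375), 36.131675720214844) 258
```

View pics/dock.png

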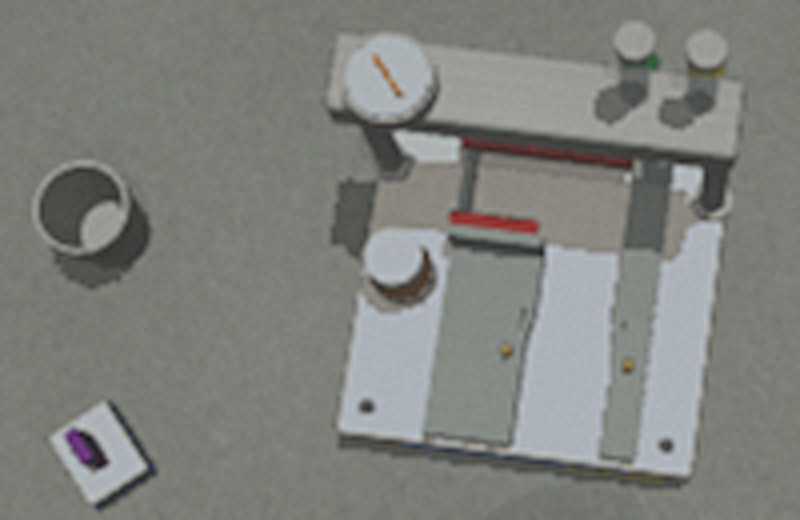

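View pics/covers.png

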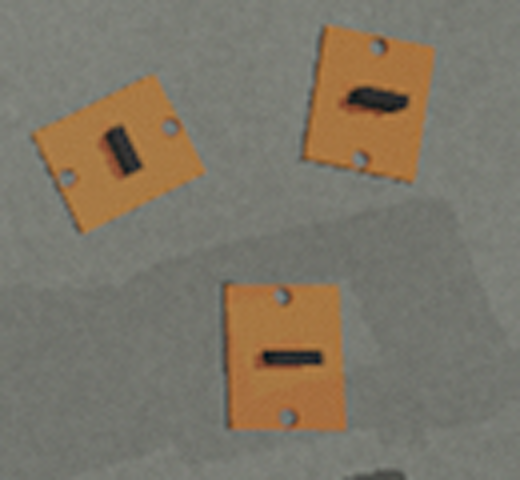

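The crop shows the chosen cover, top (400,218), as a full plate with both holes and an upright bar. The other two, (462,205) and (441,269), lie farther to the right. The dock's pin tips are at about (291.5,182.5) and (322,186.5), its front corners at about (250,203) and (337.5,213), and the jar's top is at (264,160).

```bash
cat >> h.py <<'E'
def dock(X,P): # dock pt -> world
    x0,y0,w=P; return np.array([x0+np.cos(w)*X[0]-np.sin(w)*X[1], y0+np.sin(w)*X[0]+np.cos(w)*X[1], X[2]])
def undock(X,P):
    x0,y0,w=P; d=np.array(X[:2])-[x0,y0]; c,s=np.cos(w),np.sin(w); return np.array([c*d[0]+s*d[1],-s*d[0]+c*d[1],X[2]])
def toolR(yaw,lean):
    c,s=np.cos(lean),np.sin(lean); return Ro.from_euler('z',yaw)*Ro.from_matrix(np.array([[c,0,s],[0,-1,0],[s,0,-c]]))
def go(p,yaw,lean,grasp=True): # row numbers to bring grasp point p (world mm), yaw,lean rad
    st=monitor.sense(); R0=Ro.from_euler('xyz',st["tcp_rot"]); R1=toolR(yaw,lean)
    t=np.array(p,float)+(R1.apply([0,0,19]) if grasp else 0)
    d=R0.inv().apply(t-st["eef_pos"])/50; a=np.degrees((R0.inv()*R1).as_rotvec())/6
    print("row x,y,z",d.round(3),"a",a.round(3),"| tcp target",t.round(1)); return d,a
E
python3 - <<'E'
from h import *
I=grab("top")
m,l,b=blobs(I[170:200,280:335],(12,90,60),(32,255,255),3)
print("brass",[(c+[280,170],s[4]) for i,s,c in b])
pl,pr=[onz("top",p,77) for p in((291.5,182.5),(322,186.5))]
print("pins",pl,pr,np.linalg.norm(pl-pr))
d=pl-pr; w=np.arctan2(-d[0],d[1]); mid=(pl+pr)/2; print("yaw",w,np.degrees(w),"seat",mid)
fl,fr=[onz("top",p,50) for p in((250.2,203),(337.5,213.5))]
d2=fl-fr; w2=np.arctan2(-d2[0],d2[1]); print("front",fl,fr,np.linalg.norm(d2),np.degrees(w2))
# deck front edge by mask
w=w2
for nm,pt,loc in(("seat",mid,(-62,-30)),("front",(fl+fr)/2,(-130,0))):
    o=dock((*loc,0),(0,0,w)); print(nm,"-> origin",pt[:2]-o[:2])
P=(*((mid[:2]-dock((-62,-30,0),(0,0,w))[:2])),w)
print("P",P)
for X in((-62,12,79),(-62,-72,79),(-125,125,50),(73,-20,91),(42,0,196)): print(X,proj("top",dock(X,P)).round(1),proj("scene",dock(X,P)).round(1))
print("jar",undock(onz("top",(264,160),110),P))
c=(458,293)
print(proj("top",(*c,67)),proj("scene",(*c,50)))
go((458-3,293-2,150),np.radians(36.1),np.radians(45))
go((458-3,293-2,56),np.radians(36.1),np.radians(45))
E
```

```text
brass [(array([291.4, 182.2]), np.int32(5)), (array([321.6, 186.2]), np.int32(5))]
pins [526.78864506  -0.80022859  77.        ] [517.3778834  -84.26593178  77.        ] 83.99455961476178
yaw -0.11227587388812876 -6.4329337149328625 seat [522.08326423 -42.53308019  77.        ]
front [471.77094082 114.59029753  50.        ] [ 447.53806772 -128.3560238    50.        ] 244.15189368174637 -5.696171905805453
seat -> origin [586.75471887 -18.83491664]
front -> origin [589.01259073 -19.78578785]
P (np.float64(586.7547188651986), np.float64(-18.834916635237235), np.float64(-0.09941695451590546))
(-62, 12, 79) [291.4 182.5] [351.6 239.6]
(-62, -72, 79) [322.  186.2] [320.1 229.8]
(-125, 125, 50) [249.1 201.9] [403.  243.9]
(73, -20, 91) [309.2 135.2] [315.7 272.9]
(42, 0, 196) [297.7 132.6] [329.3 232.5]
jar [-15.77658615  89.33626457 110.        ]
[183.64357055 205.75334136] [477.19325915 255.41722631]
row x,y,z [ 10.802 -14.918   1.897] a [ 1.045  7.449 -2.539] | tcp target [465.9 298.9 136.6]
row x,y,z [ 10.802 -14.917   3.777] a [ 1.045  7.449 -2.539] | tcp target [465.9 298.9  42.6]
```

Both pins fit 84 mm apart and the cartridge point agrees in both views. Starting the approach.

>>> {"api": "drive_tool", "payload": {"plan": [{"x": 0.54, "y": -0.75, "hand": 45}, {"x": 1.08, "y": -1.5, "hand": 45}, {"x": 1.62, "y": -2.25, "hand": 45}, {"x": 2.16, "y": -3.0, "hand": 45}, {"x": 2.7, "y": -3.75, "hand": 45}, {"x": 3.24, "y": -4.5, "hand": 45}, {"x": 3.78, "y": -5.25, "hand": 45}, {"x": 4.32, "y": -6.0, "hand": 45}], "grip_force": 50}}

```text
invalid input
```

>>> {"api": "drive_tool", "payload": {"plan": [{"x": 0.54, "y": -0.75, "ay": 1, "hand": 45}, {"x": 1.08, "y": -1.5, "ay": 2, "hand": 45}, {"x": 1.62, "y": -2.25, "ay": 3, "hand": 45}, {"x": 2.16, "y": -3.0, "ay": 4, "hand": 45}, {"x": 2.7, "y": -3.75, "ay": 5, "hand": 45}, {"x": 3.24, "y": -4.5, "ay": 5, "hand": 45}, {"x": 3.78, "y": -5.25, "ay": 5, "hand": 45}, {"x": 4.32, "y": -6.0, "ay": 5, "hand": 45}]}}

```text
invalid input
```

Run:
```python
from h import *
print(monitor.sense()["qpos"].round(2))
go((455,291,100),np.radians(36.1),np.radians(42))
```

```text
[-1.22  0.35  1.63  0.    1.16 -0.  ]
row x,y,z [ 10.788 -14.913   2.911] a [ 0.975  6.952 -2.557] | tcp target [465.3 298.5  85.9]
```

>>> {"api": "drive_tool", "payload": {"plan": [{"x": 0.54, "y": -0.75, "z": 0, "ax": 0, "ay": 0, "az": 0, "hand": 45}, {"x": 1.08, "y": -1.5, "z": 0, "ax": 0, "ay": 0, "az": 0, "hand": 45}, {"x": 1.62, "y": -2.25, "z": 0, "ax": 0, "ay": 0, "az": 0, "hand": 45}, {"x": 2.16, "y": -3.0, "z": 0, "ax": 0, "ay": 0, "az": 0, "hand": 45}, {"x": 2.7, "y": -3.75, "z": 0, "ax": 0, "ay": 0, "az": 0, "hand": 45}, {"x": 3.24, "y": -4.5, "z": 0, "ax": 0, "ay": 0, "az": 0, "hand": 45}, {"x": 3.78, "y": -5.25, "z": 0, "ax": 0, "ay": 0, "az": 0, "hand": 45}, {"x": 4.32, "y": -6.0, "z": 0, "ax": 0, "ay": 0, "az": 0, "hand": 45}], "grip_force": 50}}

```text
clock: 1.05
eef_pos: [314.4, -229.6, 231.4]
tcp_rot: [3.141, -0.0, 0.349]
contact_force: [0.5, 0.4, 0.9]
opening: 0.529
grasp_force: 0.0
```

>>> {"api": "drive_tool", "payload": {"plan": [{"x": 0.54, "y": -0.75, "z": 0, "ax": 0, "ay": 1, "az": 0, "hand": 45}, {"x": 1.08, "y": -1.5, "z": 0, "ax": 0, "ay": 2, "az": 0, "hand": 45}, {"x": 1.62, "y": -2.25, "z": 0, "ax": 0, "ay": 3, "az": 0, "hand": 45}, {"x": 2.16, "y": -3.0, "z": 0, "ax": 0, "ay": 4, "az": 0, "hand": 45}, {"x": 2.7, "y": -3.75, "z": 0, "ax": 0, "ay": 5, "az": 0, "hand": 45}, {"x": 3.24, "y": -4.5, "z": 0, "ax": 0, "ay": 5, "az": 0, "hand": 45}, {"x": 3.78, "y": -5.25, "z": 0, "ax": 0, "ay": 5, "az": 0, "hand": 45}, {"x": 4.32, "y": -6.0, "z": 0, "ax": 0, "ay": 5, "az": 0, "hand": 45}]}}

```text
clock: 1.85
eef_pos: [406.4, 94.5, 231.2]
tcp_rot: [3.14, -0.522, 0.349]
contact_force: [0.2, -2.2, 0.1]
opening: 0.528
grasp_force: 0.0
```

Run:
```python
from h import *
print(monitor.sense()["qpos"].round(2))
go((455,291,100),np.radians(36.1),np.radians(42))
```

```text
[ 0.14 -0.24  2.38  0.22  0.49  1.2 ]
row x,y,z [ 0.72  -3.436  3.762] a [ 1.59   2.005 -2.175] | tcp target [465.3 298.5  85.9]
```

>>> {"api": "drive_tool", "payload": {"plan": [{"x": 0.11, "y": -0.57, "z": 0.6, "ax": 0.3, "ay": 0.35, "az": -0.4, "hand": 45}, {"x": 0.24, "y": -1.15, "z": 1.25, "ax": 0.55, "ay": 0.7, "az": -0.75, "hand": 45}, {"x": 0.36, "y": -1.72, "z": 1.88, "ax": 0.8, "ay": 1.0, "az": -1.1, "hand": 45}, {"x": 0.48, "y": -2.3, "z": 2.5, "ax": 1.05, "ay": 1.35, "az": -1.45, "hand": 45}, {"x": 0.6, "y": -2.87, "z": 3.14, "ax": 1.3, "ay": 1.7, "az": -1.8, "hand": 45}, {"x": 0.72, "y": -3.44, "z": 3.76, "ax": 1.59, "ay": 2.0, "az": -2.18, "hand": 45}, {"x": 0.72, "y": -3.44, "z": 3.76, "ax": 1.59, "ay": 2.0, "az": -2.18, "hand": 45}]}}

```text
clock: 2.55
eef_pos: [418.8, 227.9, 153.5]
tcp_rot: [-3.044, -0.643, 0.525]
contact_force: [0.6, -0.1, -1.0]
opening: 0.521
grasp_force: 0.0
```

Run:
```python
from h import *
print(monitor.sense()["qpos"].round(2))
go((455,291,56),np.radians(36.1),np.radians(42))
s=grab("scene"); cv2.imwrite("pics/a.png",cv2.resize(s[180:320,400:560],None,fx=4,fy=4,interpolation=cv2.INTER_CUBIC)[:,:,::-1])
```

```text
[ 0.35  0.06  2.46  1.54  0.2  -0.11]
row x,y,z [-0.128 -0.489  2.753] a [-0.296  0.823 -0.815] | tcp target [465.3 298.5  41.9]
```

View pics/a.png

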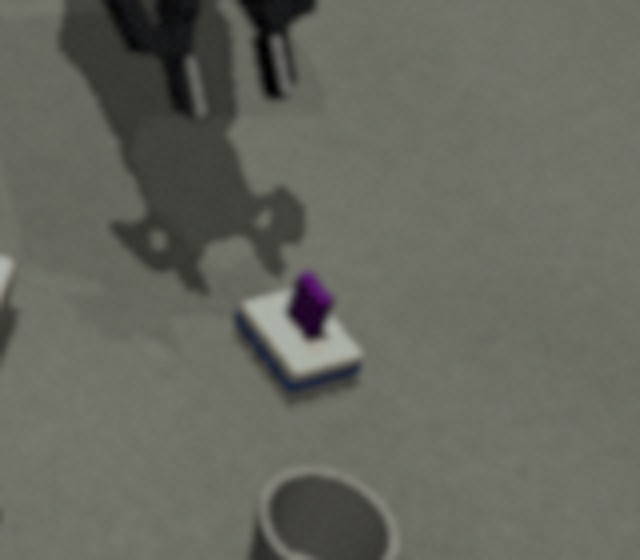

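The scene crop shows the fingers still short of the cartridge, with the tab at crop (312,305). The 42° lean runs the wrist near its singularity (q5≈0.2), so I'll pick vertically here and regrip with a lean later.

```bash
cat >> h.py <<'E'
import json
def log():
    st=monitor.sense(); open("log.txt","a").write(json.dumps([list(map(float,st[k])) for k in("qpos","eef_pos","tcp_rot")])+"\n")
    print("q",st["qpos"].round(3),"t",st["clock"])
E
python3 - <<'E'
from h import *
log()
go((458,293,105),np.radians(36.1),0)
E
```

```text
q [ 0.352  0.061  2.456  1.563  0.202 -0.134] t 2.6
row x,y,z [ 0.257 -0.524  1.928] a [-0.592 -6.182 -0.642] | tcp target [458. 293.  86.]
```

>>> {"api": "drive_tool", "payload": {"plan": [{"x": 0.02, "y": -0.06, "z": 0.2, "ax": -0.1, "ay": -1, "az": -0.1, "hand": 45}, {"x": 0.05, "y": -0.12, "z": 0.4, "ax": -0.2, "ay": -2, "az": -0.2, "hand": 45}, {"x": 0.1, "y": -0.2, "z": 0.7, "ax": -0.3, "ay": -3, "az": -0.3, "hand": 45}, {"x": 0.15, "y": -0.28, "z": 1.0, "ax": -0.4, "ay": -4, "az": -0.4, "hand": 45}, {"x": 0.2, "y": -0.38, "z": 1.35, "ax": -0.5, "ay": -5, "az": -0.5, "hand": 45}, {"x": 0.23, "y": -0.46, "z": 1.7, "ax": -0.57, "ay": -6, "az": -0.6, "hand": 45}, {"x": 0.26, "y": -0.52, "z": 1.93, "ax": -0.59, "ay": -6.18, "az": -0.64, "hand": 45}, {"x": 0.26, "y": -0.52, "z": 1.93, "ax": -0.59, "ay": -6.18, "az": -0.64, "hand": 45}]}}

```text
clock: 3.4
eef_pos: [460.9, 290.0, 85.9]
tcp_rot: [3.137, -0.008, 0.622]
contact_force: [-0.4, 1.1, -0.4]
opening: 0.526
grasp_force: 0.0
```

Run:
```python
from h import *
log()
go((458,293,57),np.radians(36.1),0)
```

```text
q [ 0.562  0.412  1.929 -0.006  0.792  1.515] t 3.4
row x,y,z [-0.021 -0.087  0.958] a [ 0.048 -0.081 -0.075] | tcp target [458. 293.  38.]
```

>>> {"api": "drive_tool", "payload": {"plan": [{"x": -0.02, "y": -0.06, "z": 0.4, "ax": 0.04, "ay": -0.05, "az": -0.05, "hand": 45}, {"x": -0.02, "y": -0.06, "z": 0.75, "ax": 0.04, "ay": -0.05, "az": -0.05, "hand": 45}, {"x": -0.02, "y": -0.06, "z": 0.95, "ax": 0.04, "ay": -0.05, "az": -0.05, "hand": 45}, {"x": -0.02, "y": -0.06, "z": 0.95, "ax": 0.04, "ay": -0.05, "az": -0.05, "hand": 20}, {"x": -0.02, "y": -0.06, "z": 0.95, "ax": 0.04, "ay": -0.05, "az": -0.05, "hand": 0}, {"x": -0.02, "y": -0.06, "z": 0.95, "ax": 0.04, "ay": -0.05, "az": -0.05, "hand": 0}, {"x": -0.02, "y": -0.06, "z": 0.95, "ax": 0.04, "ay": -0.05, "az": -0.05, "hand": 0}, {"x": -0.02, "y": -0.06, "z": 0.95, "ax": 0.04, "ay": -0.05, "az": -0.05, "hand": 0}]}}

```text
clock: 4.2
eef_pos: [456.9, 293.7, 39.7]
tcp_rot: [-3.134, -0.009, 0.63]
contact_force: [-0.2, -0.6, 4.0]
opening: 0.108
grasp_force: 54.3
```

Run:
```python
from h import *
log()
P=(586.75,-18.8,np.radians(-6.1))
print(monitor.sense()["opening"],monitor.sense()["grasp_force"])
t=dock((-70,-30,0),P)
go((t[0],t[1],220),P[2],0)
```

```text
q [0.564 0.484 1.953 0.012 0.696 1.495] t 4.2
0.10770661137866273 54.265238642692566
row x,y,z [-2.995  6.059 -3.298] a [-0.098 -0.056  7.036] | tcp target [514.  -41.2 201. ]
```

>>> {"api": "drive_tool", "payload": {"plan": [{"x": 0, "y": 0, "z": -0.6, "ax": 0, "ay": 0, "az": 0, "hand": 0}, {"x": 0, "y": 0, "z": -1.3, "ax": 0, "ay": 0, "az": 0, "hand": 0}, {"x": -0.3, "y": 0.6, "z": -2.0, "ax": 0, "ay": 0, "az": 0.7, "hand": 0}, {"x": -0.7, "y": 1.4, "z": -2.3, "ax": 0, "ay": 0, "az": 1.6, "hand": 0}, {"x": -1.1, "y": 2.2, "z": -2.3, "ax": 0, "ay": 0, "az": 2.5, "hand": 0}, {"x": -1.5, "y": 3.0, "z": -2.3, "ax": 0, "ay": 0, "az": 3.4, "hand": 0}, {"x": -1.9, "y": 3.8, "z": -2.3, "ax": 0, "ay": 0, "az": 4.3, "hand": 0}, {"x": -2.3, "y": 4.6, "z": -2.3, "ax": 0, "ay": 0, "az": 5.2, "hand": 0}]}}

```text
clock: 5.0
eef_pos: [498.9, 37.0, 151.6]
tcp_rot: [-3.131, -0.003, 0.082]
contact_force: [0.6, 0.3, -2.5]
opening: 0.105
grasp_force: 53.5
```

Run:
```python
from h import *
log()
P=(586.75,-18.8,np.radians(-6.1))
t=dock((-70,-30,0),P)
go((t[0],t[1],150),P[2],0)
```

```text
q [0.064 0.257 1.974 0.013 0.908 1.544] t 5.0
row x,y,z [0.171 1.587 0.397] a [-0.103 -0.024  1.8  ] | tcp target [514.  -41.2 131. ]
```

>>> {"api": "drive_tool", "payload": {"plan": [{"x": 0.04, "y": 0.5, "z": 0.1, "ax": -0.03, "ay": 0, "az": 0.6, "hand": 0}, {"x": 0.1, "y": 1.1, "z": 0.2, "ax": -0.06, "ay": 0, "az": 1.2, "hand": 0}, {"x": 0.16, "y": 1.55, "z": 0.35, "ax": -0.1, "ay": 0, "az": 1.75, "hand": 0}, {"x": 0.17, "y": 1.59, "z": 0.4, "ax": -0.1, "ay": 0, "az": 1.8, "hand": 0}, {"x": 0.17, "y": 1.59, "z": 0.4, "ax": -0.1, "ay": 0, "az": 1.8, "hand": 0}]}}

```text
clock: 5.5
eef_pos: [513.8, -39.7, 130.1]
tcp_rot: [-3.141, -0.001, -0.103]
contact_force: [0.2, -0.2, -3.2]
opening: 0.105
grasp_force: 53.6
```

Run:
```python
from h import *
log()
P=(586.75,-18.8,np.radians(-6.1))
t=dock((-70,-30,0),P)
go((t[0],t[1],109),P[2],0)
for n in C:
    i=grab(n); u,v=proj(n,(*t[:2],80)).astype(int); 
    cv2.imwrite(f"pics/b_{n}.png",i[v-50:v+50,u-65:u+65,::-1])
a=[cv2.resize(cv2.imread(f"pics/b_{n}.png"),None,fx=4.5 if 0 else 4,fy=4,interpolation=cv2.INTER_CUBIC) for n in C]
cv2.imwrite("pics/b.png",cv2.resize(np.hstack(a),None,fx=.76,fy=.76))
```

```text
q [-8.000e-02  3.100e-01  1.957e+00  1.000e-03  8.730e-01  1.593e+00] t 5.5
row x,y,z [0.006 0.03  0.803] a [-0.007 -0.007  0.031] | tcp target [514.  -41.2  90. ]
```

View pics/b.png

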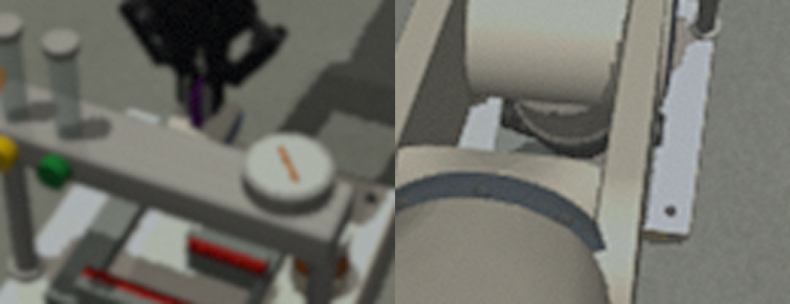

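The left half shows the cartridge held upright, with the violet tab at crop (197,100), behind the bridge. The arm hides the top view. Lowering on the measured numbers.

>>> {"api": "drive_tool", "payload": {"plan": [{"x": 0, "y": 0.03, "z": 0.3, "ax": 0, "ay": 0, "az": 0, "hand": 0}, {"x": 0, "y": 0.03, "z": 0.55, "ax": 0, "ay": 0, "az": 0, "hand": 0}, {"x": 0, "y": 0.03, "z": 0.7, "ax": 0, "ay": 0, "az": 0, "hand": 0}, {"x": 0, "y": 0.03, "z": 0.76, "ax": 0, "ay": 0, "az": 0, "hand": 0}, {"x": 0, "y": 0.03, "z": 0.79, "ax": 0, "ay": 0, "az": 0, "hand": 0}, {"x": 0, "y": 0.03, "z": 0.81, "ax": 0, "ay": 0, "az": 0, "hand": 0}, {"x": 0, "y": 0.03, "z": 0.81, "ax": 0, "ay": 0, "az": 0, "hand": 0}]}}

```text
clock: 6.3
eef_pos: [514.4, -40.9, 90.2]
tcp_rot: [-3.141, -0.002, -0.103]
contact_force: [0.0, -0.3, -1.4]
opening: 0.107
grasp_force: 53.6
```

Run:
```python
from h import *
log()
from scipy.optimize import least_squares
L=[json.loads(x) for x in open("log.txt")]
L.append([[-1.22341,.353555,1.634051,0,1.155212,-.002386],[214.04,-586.75,230.66],[-3.14037,0,.349772]])
# FK: yaw q1, then pitch q2 (about y), L1 along z, pitch q3, offset a, L2, roll q4, pitch q5, d
def fk(q,p):
    H,r0,L1,a,L2,d,w0=p
    R=Ro.from_euler('z',q[0]); x=np.array([0,0,H])+R.apply([r0,0,0])
    R=R*Ro.from_euler('y',q[1]); x=x+R.apply([0,0,L1])
    R=R*Ro.from_euler('y',q[2]); x=x+R.apply([a,0,L2])
    R=R*Ro.from_euler('z',q[3])*Ro.from_euler('y',q[4]); x=x+R.apply([0,0,d])
    R=R*Ro.from_euler('z',q[5]+w0); return x,R
def f(p):
    e=[]
    for q,x,rr in L:
        X,R=fk(q,p); e+=list(X-x)+list(100*(R.inv()*Ro.from_euler('xyz',rr)).as_rotvec())
    return np.array(e)
s=least_squares(f,[300,0,400,0,400,200,np.pi/2]); print(s.x.round(2),np.abs(s.fun).max())
s2=least_squares(f,[300,0,400,0,400,200,-np.pi/2]); print(s2.x.round(2),np.abs(s2.fun).max())
s=min(s,s2,key=lambda k:k.cost)
def ik(p,R,q0):
    return least_squares(lambda q:np.r_[fk(q,s.x)[0]-p,200*(fk(q,s.x)[1].inv()*R).as_rotvec()],q0)
P=(586.75,-18.8,np.radians(-6.1)); q=np.array(L[-2][0])
for l in(15,25,30,35,38,42):
    for X in((-70,-30),(-20,-30),(0,-30),(20,-30),(45,-30),(45,30)):
        R=toolR(P[2],np.radians(l)); t=dock((X[0],X[1],108),P)+R.apply([0,0,19])
        k=ik(t,R,[0,.3,2.2,0.,.4,1.6]); print(l,X,k.x.round(2),round(k.cost,2))
```

```text
q [-8.300e-02  3.720e-01  1.983e+00  1.000e-03  7.850e-01  1.590e+00] t 6.3
[295.07  -1.55 570.44  58.89 495.5  344.95   1.57] 1.4883136474234675
[295.07  -1.55 570.44  58.89 495.5  344.95  -4.71] 1.4883136184137058
15 (-70, -30) [-0.07  0.29  2.16 -0.02  0.43  1.62] 0.0
15 (-20, -30) [-0.08  0.35  2.06 -0.02  0.47  1.61] 0.0
15 (0, -30) [-0.08  0.37  2.02 -0.02  0.49  1.61] 0.0
15 (20, -30) [-0.08  0.4   1.98 -0.01  0.5   1.61] 0.0
15 (45, -30) [-0.08  0.43  1.92 -0.01  0.53  1.61] 0.0
15 (45, 30) [ 0.03  0.44  1.91 -0.07  0.54  1.76] 0.0
25 (-70, -30) [-0.07  0.26  2.28 -0.09  0.16  1.7 ] 0.0
25 (-20, -30) [-0.07  0.32  2.18 -0.07  0.2   1.66] 0.0
25 (0, -30) [-0.08  0.35  2.14 -0.06  0.22  1.66] 0.0
25 (20, -30) [-0.08  0.37  2.1  -0.05  0.24  1.65] 0.0
25 (45, -30) [-0.08  0.4   2.05 -0.05  0.26  1.64] 0.0
25 (45, 30) [ 0.04  0.4   2.03 -0.23  0.28  1.93] 0.0
30 (-70, -30) [-0.07  0.27  2.34 -0.85  0.03  2.45] 0.0
30 (-20, -30) [-0.07  0.32  2.24 -0.27  0.06  1.87] 0.0
30 (0, -30) [-0.07  0.34  2.2  -0.2   0.08  1.8 ] 0.0
30 (20, -30) [-0.08  0.37  2.16 -0.16  0.1   1.76] 0.0
30 
[... 395 characters left out ...]
 0.06  0.4   2.15 -1.72  0.1   3.43] 0.0
38 (-70, -30) [-0.06  0.3   2.42  0.11 -0.24  1.5 ] 0.0
38 (-20, -30) [-0.07  0.34  2.32  0.12 -0.19  1.48] 0.0
38 (0, -30) [-0.07  0.36  2.28  0.13 -0.17  1.47] 0.0
38 (20, -30) [-0.07  0.38  2.24  0.14 -0.15  1.46] 0.0
38 (45, -30) [-0.07  0.41  2.19  0.16 -0.12  1.43] 0.0
38 (45, 30) [ 0.06  0.41  2.18  0.78 -0.15  0.93] 0.0
42 (-70, -30) [-0.06  0.33  2.46  0.08 -0.38  1.53] 0.0
42 (-20, -30) [-0.07  0.37  2.36  0.08 -0.32  1.52] 0.0
42 (0, -30) [-0.07  0.38  2.32  0.08 -0.3   1.52] 0.0
42 (20, -30) [-0.07  0.4   2.28  0.09 -0.27  1.51] 0.0
42 (45, -30) [-0.07  0.42  2.23  0.09 -0.25  1.51] 0.0
42 (45, 30) [ 0.07  0.43  2.22  0.48 -0.26  1.24] 0.0
```

The cartridge is touching down. The kinematic fit shows that a lean above about 35° needs the flipped wrist (q4≈π). I'll slide it vertically through the funnel first and regrip leaning after that.

>>> {"api": "drive_tool", "payload": {"plan": [{"x": 0.1, "y": 0, "z": 0, "ax": 0, "ay": 0, "az": 0, "hand": 0}, {"x": 0.24, "y": 0, "z": 0, "ax": 0, "ay": 0, "az": 0, "hand": 0}, {"x": 0.38, "y": 0, "z": 0, "ax": 0, "ay": 0, "az": 0, "hand": 0}, {"x": 0.52, "y": 0, "z": 0, "ax": 0, "ay": 0, "az": 0, "hand": 0}, {"x": 0.66, "y": 0, "z": 0, "ax": 0, "ay": 0, "az": 0, "hand": 0}, {"x": 0.8, "y": 0, "z": 0, "ax": 0, "ay": 0, "az": 0, "hand": 0}, {"x": 0.95, "y": 0, "z": 0, "ax": 0, "ay": 0, "az": 0, "hand": 0}, {"x": 1.0, "y": 0, "z": 0, "ax": 0, "ay": 0, "az": 0, "hand": 0}]}}

```text
clock: 7.1
eef_pos: [564.9, -46.2, 90.0]
tcp_rot: [-3.141, -0.002, -0.103]
contact_force: [-0.1, 0.0, -2.3]
opening: 0.106
grasp_force: 53.6
```

Run:
```python
from h import *
log(); P=(586.75,-18.8,np.radians(-6.1)); st=monitor.sense()
print(undock(st["eef_pos"],P),st["contact_force"],st["wrist_torque"])
```

```text
q [-8.400e-02  4.360e-01  1.874e+00  1.000e-03  8.290e-01  1.589e+00] t 7.1
[-18.77226508 -29.54860957  90.04303691] [-0.0685077   0.03671037 -2.34458402] [ 0.02725144  0.0299148  -0.02095443]
```

>>> {"api": "drive_tool", "payload": {"plan": [{"x": 0, "y": 0, "z": 0.01, "ax": 0, "ay": 0, "az": 0, "hand": 0}, {"x": 0, "y": 0, "z": 0.02, "ax": 0, "ay": 0, "az": 0, "hand": 0}, {"x": 0, "y": 0, "z": 0.03, "ax": 0, "ay": 0, "az": 0, "hand": 0}, {"x": 0, "y": 0, "z": 0.03, "ax": 0, "ay": 0, "az": 0, "hand": 0}]}}

```text
clock: 7.5
eef_pos: [564.7, -46.2, 89.7]
tcp_rot: [-3.141, -0.004, -0.103]
contact_force: [-0.9, -0.6, 7.2]
opening: 0.111
grasp_force: 54.9
```

>>> {"api": "drive_tool", "payload": {"plan": [{"x": 0, "y": 0, "z": 0.02, "ax": 0, "ay": 0, "az": 0, "hand": 30}, {"x": 0, "y": 0, "z": 0.02, "ax": 0, "ay": 0, "az": 0, "hand": 40}, {"x": 0, "y": 0, "z": -0.2, "ax": 0, "ay": 0, "az": 0, "hand": 40}, {"x": -0.1, "y": 0, "z": -0.7, "ax": 0, "ay": 0, "az": 0, "hand": 40}, {"x": -0.5, "y": 0, "z": -1.3, "ax": 0, "ay": 0, "az": 0, "hand": 40}, {"x": -1.0, "y": 0, "z": -1.9, "ax": 0, "ay": 0, "az": 0, "hand": 40}, {"x": -1.5, "y": 0, "z": -2.2, "ax": 0, "ay": 0, "az": 0, "hand": 40}, {"x": -1.5, "y": 0, "z": -2.2, "ax": 0, "ay": 0, "az": 0, "hand": 40}]}}

```text
clock: 8.3
eef_pos: [487.5, -38.2, 201.0]
tcp_rot: [-3.141, -0.004, -0.102]
contact_force: [-0.7, 1.0, 0.3]
opening: 0.467
grasp_force: 0.0
```

```bash
cat >> h.py <<'E'
from scipy.optimize import least_squares
PP=[295.07,-1.55,570.44,58.89,495.5,344.95,1.5708]
def fk(q,p=PP):
    H,r0,L1,a,L2,d,w0=p
    R=Ro.from_euler('z',q[0]); x=np.array([0,0,H])+R.apply([r0,0,0])
    R=R*Ro.from_euler('y',q[1]); x=x+R.apply([0,0,L1])
    R=R*Ro.from_euler('y',q[2]); x=x+R.apply([a,0,L2])
    R=R*Ro.from_euler('z',q[3])*Ro.from_euler('y',q[4]); x=x+R.apply([0,0,d])
    return x,R*Ro.from_euler('z',q[5]+w0)
def ik(p,R,q0): return least_squares(lambda q:np.r_[fk(q)[0]-p,200*(fk(q)[1].inv()*R).as_rotvec()],q0).x
P=(586.75,-18.8,np.radians(-6.1))
def rel(x,R):
    st=monitor.sense(); R0=Ro.from_euler('xyz',st["tcp_rot"])
    print("row",(R0.inv().apply(x-st["eef_pos"])/50).round(2),(np.degrees((R0.inv()*R).as_rotvec())/6).round(2),"tcp",np.round(x,0))
E
python3 - <<'E'
from h import *
log(); st=monitor.sense(); print(undock(st["eef_pos"],P))
# final pre-grasp: grasp pt dock (-24,-30,150), lean 45
R=toolR(P[2],np.radians(45)); x=dock((-60,-30,180),P)+R.apply([0,0,19])
qf=ik(x,R,[-.07,.3,2.3,3.2,.4,-1.6]); print(qf.round(2))
q=st["qpos"]
# joint-space path: hold wrist bend q5 through the q4 sweep
for k in(.2,.4,.5,.6,.8,1):
    qq=q+(qf-q)*k; qq[4]=max(q[4]+(qf[4]-q[4])*k,.35); X,R=fk(qq); print(k,qq.round(2)); rel(X,R)
i=grab("top"); m,l,b=blobs(i,(130,80,30),(165,255,255)); 
for _,s,c in b: print("violet",c,s[4],undock(onz("top",c,105),P))
E
```

```text
q [-8.200e-02  1.740e-01  1.951e+00  1.000e-03  1.013e+00  1.591e+00] t 8.3
[-96.64520214 -29.83996191 200.95049544]
[-0.06  0.14  2.43  3.29  0.22 -1.69]
0.2 [-0.08  0.17  2.05  0.66  0.85  0.94]
row [ 0.38 -3.2  -0.23] [ 4.44  2.06 -2.2 ] tcp [523. 119. 212.]
0.4 [-0.07  0.16  2.14  1.32  0.7   0.28]
row [ 1.65 -4.38 -1.25] [ 6.14  5.82 -2.66] tcp [592. 171. 264.]
0.5 [-0.07  0.16  2.19  1.65  0.62 -0.05]
row [ 2.3  -4.12 -1.6 ] [ 5.8   7.56 -2.35] tcp [623. 155. 282.]
0.6 [-0.07  0.15  2.24  1.98  0.54 -0.37]
row [ 2.75 -3.43 -1.67] [ 4.83  8.82 -1.81] tcp [642. 118. 285.]
0.8 [-0.06  0.15  2.34  2.63  0.38 -1.03]
row [ 2.62 -1.47 -0.88] [ 2.05  9.31 -0.63] tcp [625.  22. 245.]
1 [-0.06  0.14  2.43  3.29  0.35 -1.69]
row [1.59 0.11 0.02] [-0.16  8.7   0.09] tcp [566. -52. 200.]
```

Run:
```python
from h import *
st=monitor.sense(); R0=Ro.from_euler('xyz',st["tcp_rot"]); q=st["qpos"]; x0=st["eef_pos"]
for ax,ay in((0.5,1),(1,2),(1.5,3),(2.2,4),(2.5,4.7),(2.5,5.5),(2.2,6.2),(1.6,7),(.8,7.7),(0,8)):
    R=R0*Ro.from_rotvec(np.radians(6*np.array([ax,ay,0]))); X=x0+R0.apply([0,0,-15])
    q2=ik(X,R,q); print(ax,ay,q2.round(2),np.abs(q2-q).max().round(2)); q=q2
```

```text
0.5 1 [-0.12  0.1   2.01  0.07  0.92  1.52] 0.09
1 2 [-0.16  0.06  2.08  0.16  0.81  1.41] 0.12
1.5 3 [-0.21  0.02  2.15  0.3   0.69  1.26] 0.15
2.2 4 [-0.29 -0.01  2.22  0.54  0.61  0.99] 0.27
2.5 4.7 [-0.32 -0.02  2.27  0.71  0.56  0.8 ] 0.19
2.5 5.5 [-0.34 -0.03  2.33  0.9   0.48  0.6 ] 0.2
2.2 6.2 [-0.32 -0.05  2.38  1.07  0.39  0.43] 0.18
1.6 7 [-0.26 -0.06  2.44  1.4   0.26  0.12] 0.33
0.8 7.7 [-0.16 -0.07  2.49  2.23  0.15 -0.68] 0.83
0 8 [-0.05 -0.06  2.51  3.38  0.16 -1.78] 1.15
```

>>> {"api": "drive_tool", "payload": {"plan": [{"x": 0, "y": 0, "z": -0.1, "ax": 0.6, "ay": 1.2, "az": 0, "hand": 40}, {"x": 0, "y": 0, "z": -0.2, "ax": 1.2, "ay": 2.4, "az": 0, "hand": 40}, {"x": 0, "y": 0, "z": -0.3, "ax": 1.8, "ay": 3.5, "az": 0, "hand": 40}, {"x": 0, "y": 0, "z": -0.3, "ax": 2.3, "ay": 4.6, "az": 0, "hand": 40}, {"x": 0, "y": 0, "z": -0.3, "ax": 2.5, "ay": 5.5, "az": 0, "hand": 40}, {"x": 0, "y": 0, "z": -0.3, "ax": 2.2, "ay": 6.3, "az": 0, "hand": 40}, {"x": 0, "y": 0, "z": -0.3, "ax": 1.6, "ay": 7.1, "az": 0, "hand": 40}, {"x": 0, "y": 0, "z": -0.3, "ax": 1.2, "ay": 7.6, "az": 0, "hand": 40}]}}

```text
clock: 9.15
eef_pos: [498.3, -31.4, 219.5]
tcp_rot: [-2.898, -0.746, -0.188]
contact_force: [1.3, 1.4, 0.4]
opening: 0.465
grasp_force: 0.0
```

Run:
```python
from h import *
log()
R=toolR(P[2],np.radians(45)); x=dock((-30,-30,150),P)+R.apply([0,0,19]); rel(x,R)
print(ik(x,R,[-.07,.3,2.3,3.2,.4,-1.6]).round(2))
i=grab("top"); m,l,b=blobs(i,(130,80,30),(165,255,255),5) 
for _,s,c in b: print("violet",c,s[4],undock(onz("top",c,105),P))
```

```text
q [-0.269 -0.051  2.43   1.461  0.299  0.053] t 9.15
row [-0.09  0.57  2.1 ] [-1.78  0.31 -0.61] tcp [567. -47. 137.]
[-0.06  0.26  2.39  3.24  0.3  -1.64]
violet [308.06060606 166.18181818] 33 [-17.18038498 -29.38001315 105.        ]
```

>>> {"api": "drive_tool", "payload": {"plan": [{"x": 0, "y": 0.1, "z": 0.2, "ax": -0.4, "ay": 0.1, "az": -0.1, "hand": 40}, {"x": 0, "y": 0.2, "z": 0.5, "ax": -0.8, "ay": 0.2, "az": -0.3, "hand": 40}, {"x": -0.05, "y": 0.3, "z": 0.9, "ax": -1.2, "ay": 0.25, "az": -0.4, "hand": 40}, {"x": -0.07, "y": 0.4, "z": 1.3, "ax": -1.5, "ay": 0.3, "az": -0.5, "hand": 40}, {"x": -0.09, "y": 0.5, "z": 1.7, "ax": -1.78, "ay": 0.31, "az": -0.61, "hand": 40}, {"x": -0.09, "y": 0.57, "z": 2.1, "ax": -1.78, "ay": 0.31, "az": -0.61, "hand": 40}, {"x": -0.09, "y": 0.57, "z": 2.1, "ax": -1.78, "ay": 0.31, "az": -0.61, "hand": 40}, {"x": -0.09, "y": 0.57, "z": 2.1, "ax": -1.78, "ay": 0.31, "az": -0.61, "hand": 40}]}}

```text
clock: 10.0
eef_pos: [568.7, -43.5, 142.7]
tcp_rot: [-3.125, -0.792, -0.11]
contact_force: [0.2, 0.2, 0.2]
opening: 0.471
grasp_force: 0.0
```

Run:
```python
from h import *
log(); st=monitor.sense(); print(undock(st["eef_pos"],P),st["tcp_rot"])
R=toolR(P[2],np.radians(45)); x=dock((-23,-30,107),P)+R.apply([0,0,19]); rel(x,R)
```

```text
q [-0.073  0.248  2.391  3.175  0.29  -1.577] t 10.0
[-15.33349079 -26.50073529 142.68858085] [-3.12508017 -0.79232769 -0.10976424]
row [-0.62  0.08  0.77] [-0.14 -0.07 -0.02] tcp [574. -48.  94.]
```

>>> {"api": "drive_tool", "payload": {"plan": [{"x": -0.2, "y": 0, "z": 0.25, "ax": -0.05, "ay": 0, "az": 0, "hand": 40}, {"x": -0.4, "y": 0, "z": 0.5, "ax": -0.05, "ay": 0, "az": 0, "hand": 40}, {"x": -0.4, "y": 0, "z": 0.5, "ax": -0.05, "ay": 0, "az": 0, "hand": 40}, {"x": -0.4, "y": 0, "z": 0.5, "ax": -0.05, "ay": 0, "az": 0, "hand": 40}, {"x": -0.4, "y": 0, "z": 0.5, "ax": -0.05, "ay": 0, "az": 0, "hand": 40}]}}

```text
clock: 10.5
eef_pos: [571.0, -43.3, 111.7]
tcp_rot: [-3.129, -0.792, -0.111]
contact_force: [-0.1, -0.4, 0.2]
opening: 0.47
grasp_force: 0.0
```

Run:
```python
from h import *
log(); st=monitor.sense(); print(undock(st["eef_pos"],P),st["tcp_rot"])
R=toolR(P[2],np.radians(45)); x=dock((-23,-30,107),P)+R.apply([0,0,19]); rel(x,R)
```

```text
q [-0.068  0.338  2.4    3.188  0.388 -1.584] t 10.5
[-13.10321064 -26.05139265 111.67997102] [-3.12868884 -0.79162398 -0.11058133]
row [-0.21  0.08  0.3 ] [-0.1  -0.06 -0.03] tcp [574. -48.  94.]
```

>>> {"api": "drive_tool", "payload": {"plan": [{"x": -0.1, "y": 0.04, "z": 0.15, "ax": -0.1, "ay": -0.06, "az": 0, "hand": 40}, {"x": -0.2, "y": 0.08, "z": 0.28, "ax": -0.1, "ay": -0.06, "az": 0, "hand": 40}, {"x": -0.21, "y": 0.08, "z": 0.3, "ax": -0.1, "ay": -0.06, "az": 0, "hand": 40}, {"x": -0.21, "y": 0.08, "z": 0.3, "ax": -0.1, "ay": -0.06, "az": 0, "hand": 20}, {"x": -0.21, "y": 0.08, "z": 0.3, "ax": -0.1, "ay": -0.06, "az": 0, "hand": 0}, {"x": -0.21, "y": 0.08, "z": 0.3, "ax": -0.1, "ay": -0.06, "az": 0, "hand": 0}, {"x": -0.21, "y": 0.08, "z": 0.3, "ax": -0.1, "ay": -0.06, "az": 0, "hand": 0}]}}

```text
clock: 11.2
eef_pos: [573.3, -47.5, 93.2]
tcp_rot: [-3.14, -0.785, -0.11]
contact_force: [-0.7, -0.1, 1.3]
opening: 0.108
grasp_force: 52.9
```

Run:
```python
from h import *
log(); st=monitor.sense(); print(undock(st["eef_pos"],P),st["tcp_rot"],st["contact_force"])
R=toolR(P[2],np.radians(45)); g=st["eef_pos"]-Ro.from_euler('xyz',st["tcp_rot"]).apply([0,0,19]); print("grasp",undock(g,P))
g[2]+=0
rel(dock(undock(g,P)+[68.5,0,0],P)+R.apply([0,0,19]),R)
```

```text
q [-0.069  0.39   2.396  3.208  0.43  -1.601] t 11.2
[-10.37514766 -29.9534211   93.16939412] [-3.13977062 -0.78461742 -0.11034275] [-0.73884501 -0.10922472  1.30605508]
grasp [-23.79969413 -29.93598373 106.61488585]
row [ 0.97 -0.    0.97] [ 0.01  0.01 -0.03] tcp [641. -55.  93.]
```

>>> {"api": "drive_tool", "payload": {"plan": [{"x": 0.1, "y": 0, "z": 0.1, "ax": 0, "ay": 0, "az": 0, "hand": 0}, {"x": 0.24, "y": 0, "z": 0.24, "ax": 0, "ay": 0, "az": 0, "hand": 0}, {"x": 0.38, "y": 0, "z": 0.38, "ax": 0, "ay": 0, "az": 0, "hand": 0}, {"x": 0.52, "y": 0, "z": 0.52, "ax": 0, "ay": 0, "az": 0, "hand": 0}, {"x": 0.66, "y": 0, "z": 0.66, "ax": 0, "ay": 0, "az": 0, "hand": 0}, {"x": 0.78, "y": 0, "z": 0.78, "ax": 0, "ay": 0, "az": 0, "hand": 0}, {"x": 0.88, "y": 0, "z": 0.88, "ax": 0, "ay": 0, "az": 0, "hand": 0}, {"x": 0.94, "y": 0, "z": 0.94, "ax": 0, "ay": 0, "az": 0, "hand": 0}]}}

```text
clock: 12.0
eef_pos: [640.4, -54.9, 93.1]
tcp_rot: [-3.14, -0.785, -0.11]
contact_force: [-1.9, -0.2, 6.8]
opening: 0.106
grasp_force: 53.9
```

>>> {"api": "drive_tool", "payload": {"plan": [{"x": 0.02, "y": 0, "z": 0.02, "ax": 0, "ay": 0, "az": 0, "hand": 0}, {"x": 0.04, "y": 0, "z": 0.04, "ax": 0, "ay": 0, "az": 0, "hand": 0}, {"x": 0.05, "y": 0, "z": 0.05, "ax": 0, "ay": 0, "az": 0, "hand": 0}, {"x": 0.05, "y": 0, "z": 0.05, "ax": 0, "ay": 0, "az": 0, "hand": 0}]}}

```text
clock: 12.4
eef_pos: [643.4, -55.2, 93.2]
tcp_rot: [-3.14, -0.785, -0.11]
contact_force: [-0.9, 0.2, 4.8]
opening: 0.104
grasp_force: 53.7
```

Run:
```python
from h import *
log(); st=monitor.sense(); print(undock(st["eef_pos"],P),st["tcp_rot"],st["contact_force"],st["wrist_torque"])
g=st["eef_pos"]-Ro.from_euler('xyz',st["tcp_rot"]).apply([0,0,19]); print("grasp",undock(g,P))
```

```text
q [-0.076  0.444  2.254  3.209  0.342 -1.61 ] t 12.4
[ 60.16798012 -30.16761697  93.16549951] [-3.13983814 -0.78519399 -0.11036735] [-0.90660447  0.18209731  4.79897218] [-0.0490672  -0.09578593 -0.0238821 ]
grasp [ 46.73568756 -30.14853623 106.60325053]
```

>>> {"api": "drive_tool", "payload": {"plan": [{"x": 0.01, "y": 0, "z": 0.01, "ax": 0, "ay": 0, "az": 0, "hand": 0}, {"x": 0.02, "y": 0, "z": 0.02, "ax": 0, "ay": 0, "az": 0, "hand": 0}, {"x": 0.03, "y": 0, "z": 0.03, "ax": 0, "ay": 0, "az": 0, "hand": 0}, {"x": 0.03, "y": 0, "z": 0.03, "ax": 0, "ay": 0, "az": 0, "hand": 0}]}}

```text
clock: 12.8
eef_pos: [645.4, -55.4, 93.2]
tcp_rot: [-3.14, -0.785, -0.11]
contact_force: [-1.7, 0.2, 6.0]
opening: 0.106
grasp_force: 53.8
```

>>> {"api": "drive_tool", "payload": {"plan": [{"x": 0.01, "y": 0, "z": 0.01, "ax": 0, "ay": 0, "az": 0, "hand": 0}, {"x": 0.02, "y": 0, "z": 0.02, "ax": 0, "ay": 0, "az": 0, "hand": 0}, {"x": 0.03, "y": 0, "z": 0.03, "ax": 0, "ay": 0, "az": 0, "hand": 0}, {"x": 0.03, "y": 0, "z": 0.03, "ax": 0, "ay": 0, "az": 0, "hand": 0}]}}

```text
clock: 13.2
eef_pos: [646.3, -55.5, 93.1]
tcp_rot: [-3.14, -0.784, -0.11]
contact_force: [-13.4, 1.9, 15.9]
opening: 0.105
grasp_force: 56.1
```

Contact with the rear stop: the force builds to -13 N and the travel matches. Backing off 3 mm, then sliding sideways.

>>> {"api": "drive_tool", "payload": {"plan": [{"x": -0.03, "y": 0, "z": -0.035, "ax": 0, "ay": 0, "az": 0, "hand": 0}, {"x": -0.055, "y": 0, "z": -0.065, "ax": 0, "ay": 0, "az": 0, "hand": 0}, {"x": -0.055, "y": -0.12, "z": -0.065, "ax": 0, "ay": 0, "az": 0, "hand": 0}, {"x": -0.055, "y": -0.26, "z": -0.065, "ax": 0, "ay": 0, "az": 0, "hand": 0}, {"x": -0.055, "y": -0.4, "z": -0.065, "ax": 0, "ay": 0, "az": 0, "hand": 0}, {"x": -0.055, "y": -0.54, "z": -0.065, "ax": 0, "ay": 0, "az": 0, "hand": 0}, {"x": -0.055, "y": -0.68, "z": -0.065, "ax": 0, "ay": 0, "az": 0, "hand": 0}, {"x": -0.055, "y": -0.7, "z": -0.065, "ax": 0, "ay": 0, "az": 0, "hand": 0}]}}

```text
clock: 14.0
eef_pos: [646.8, -19.9, 93.1]
tcp_rot: [-3.14, -0.784, -0.11]
contact_force: [0.2, -1.3, 2.9]
opening: 0.106
grasp_force: 53.2
```

Run:
```python
from h import *
log(); st=monitor.sense(); print(undock(st["eef_pos"],P),st["tcp_rot"],st["contact_force"],st["wrist_torque"])
```

```text
q [ 0.011  0.446  2.248  3.393  0.343 -1.722] t 14.0
[59.83913465  5.29639605 93.13514791] [-3.1397251  -0.78429398 -0.1101372 ] [ 0.23245023 -1.30501685  2.90159187] [-0.32328033  0.04593852 -0.17855715]
```

>>> {"api": "drive_tool", "payload": {"plan": [{"x": 0, "y": -0.1, "z": 0, "ax": 0, "ay": 0, "az": 0, "hand": 0}, {"x": 0, "y": -0.2, "z": 0, "ax": 0, "ay": 0, "az": 0, "hand": 0}, {"x": 0, "y": -0.3, "z": 0, "ax": 0, "ay": 0, "az": 0, "hand": 0}, {"x": 0, "y": -0.36, "z": 0, "ax": 0, "ay": 0, "az": 0, "hand": 0}, {"x": 0, "y": -0.4, "z": 0, "ax": 0, "ay": 0, "az": 0, "hand": 0}, {"x": 0, "y": -0.42, "z": 0, "ax": 0, "ay": 0, "az": 0, "hand": 0}, {"x": 0, "y": -0.44, "z": 0, "ax": 0, "ay": 0, "az": 0, "hand": 0}]}}

```text
clock: 14.7
eef_pos: [648.9, 1.6, 93.1]
tcp_rot: [-3.14, -0.784, -0.11]
contact_force: [-0.8, -2.2, 3.4]
opening: 0.105
grasp_force: 53.2
```

>>> {"api": "drive_tool", "payload": {"plan": [{"x": 0, "y": -0.02, "z": 0, "ax": 0, "ay": 0, "az": 0, "hand": 0}, {"x": 0, "y": -0.04, "z": 0, "ax": 0, "ay": 0, "az": 0, "hand": 0}, {"x": 0, "y": -0.04, "z": 0, "ax": 0, "ay": 0, "az": 0, "hand": 0}]}}

```text
clock: 15.0
eef_pos: [649.1, 3.6, 93.2]
tcp_rot: [-3.14, -0.784, -0.11]
contact_force: [-0.4, -1.1, 3.1]
opening: 0.106
grasp_force: 53.1
```

>>> {"api": "drive_tool", "payload": {"plan": [{"x": 0, "y": -0.01, "z": 0, "ax": 0, "ay": 0, "az": 0, "hand": 0}, {"x": 0, "y": -0.025, "z": 0, "ax": 0, "ay": 0, "az": 0, "hand": 0}, {"x": 0, "y": -0.04, "z": 0, "ax": 0, "ay": 0, "az": 0, "hand": 0}, {"x": 0, "y": -0.04, "z": 0, "ax": 0, "ay": 0, "az": 0, "hand": 0}]}}

```text
clock: 15.4
eef_pos: [649.3, 5.4, 93.2]
tcp_rot: [-3.14, -0.784, -0.111]
contact_force: [-0.7, -3.0, 2.3]
opening: 0.108
grasp_force: 53.1
```

>>> {"api": "drive_tool", "payload": {"plan": [{"x": 0, "y": -0.02, "z": 0, "ax": 0, "ay": 0, "az": 0, "hand": 0}, {"x": 0, "y": -0.04, "z": 0, "ax": 0, "ay": 0, "az": 0, "hand": 0}, {"x": 0, "y": -0.04, "z": 0, "ax": 0, "ay": 0, "az": 0, "hand": 0}]}}

```text
clock: 15.7
eef_pos: [649.4, 5.8, 93.3]
tcp_rot: [-3.14, -0.785, -0.114]
contact_force: [-3.7, -14.9, 5.0]
opening: 0.104
grasp_force: 53.7
```

>>> {"api": "drive_tool", "payload": {"plan": [{"x": 0, "y": 0.03, "z": 0, "ax": 0, "ay": 0, "az": 0, "hand": 15}, {"x": 0, "y": 0.03, "z": 0, "ax": 0, "ay": 0, "az": 0, "hand": 25}, {"x": 0, "y": 0.03, "z": 0, "ax": 0, "ay": 0, "az": 0, "hand": 25}, {"x": 0, "y": 0.03, "z": -0.3, "ax": 0, "ay": 0, "az": 0, "hand": 25}, {"x": 0, "y": 0.03, "z": -0.9, "ax": 0, "ay": 0, "az": 0, "hand": 25}, {"x": 0, "y": 0.03, "z": -1.7, "ax": 0, "ay": 0, "az": 0, "hand": 25}, {"x": 0, "y": 0.03, "z": -2.5, "ax": 0, "ay": 0, "az": 0, "hand": 25}, {"x": 0, "y": 0.03, "z": -3.3, "ax": 0, "ay": 0, "az": 0, "hand": 25}]}}

```text
clock: 16.5
eef_pos: [548.8, 15.3, 195.0]
tcp_rot: [3.137, -0.785, -0.109]
contact_force: [-0.1, -0.2, 0.1]
opening: 0.295
grasp_force: 0.0
```

Run:
```python
from h import *
log(); st=monitor.sense(); print(undock(st["eef_pos"],P),st["tcp_rot"])
I={n:grab(n) for n in C}; V={}
for n in C:
    m,l,b=blobs(I[n],(130,80,30),(165,255,255),4)
    for _,s,c in b:
        if n=="top" or s[1]>100: print(n,"violet",c.round(1),s,undock(onz(n,c,105),P).round(1))
print([ (n,proj(n,dock((51.5,30,117),P)).round(1)) for n in C])
a=cv2.resize(I["top"][95:225,235:365],None,fx=3,fy=3,interpolation=cv2.INTER_CUBIC); b=cv2.resize(I["scene"][205:335,255:415],None,fx=3,fy=3,interpolation=cv2.INTER_CUBIC)
cv2.imwrite("pics/c.png",np.hstack([b[:,:390],a])[:,:,::-1])
R=toolR(P[2],np.radians(45))
# cover refine
m,l,bb=blobs(I["top"],(5,150,90),(20,255,255),300)
print([c.round(1) for _,s,c in bb])
```

```text
q [ 0.134  0.085  2.382  4.218  0.199 -2.465] t 16.5
[-41.33950496  29.82658079 194.9774293 ] [ 3.13700352 -0.78530016 -0.10866265]
scene violet [340.6 270.5] [338 263   7  17  85] [ 55.1  31.9 105. ]
top violet [289.3 138. ] [288 133   4  10  29] [ 54.2  31.6 105. ]
[('scene', array([340.5, 265.4])), ('top', array([289.3, 137.6]))]
[array([461.5, 205.5]), array([400.3, 217.8]), array([440.6, 268.9])]
```

View pics/c.png

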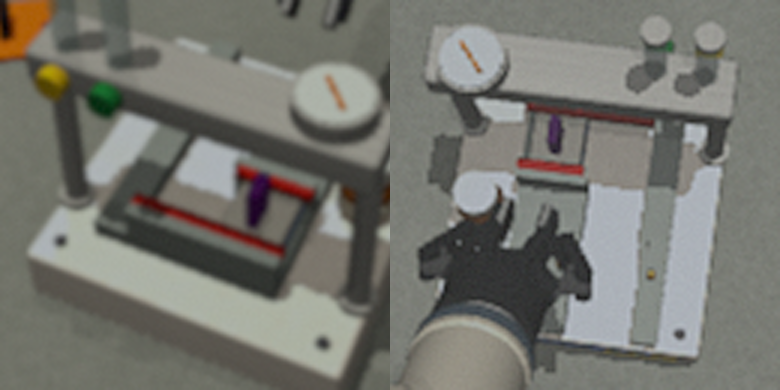

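The right half shows the violet tab at crop (555,132), which is top (289,138), inside the pocket between the red flanges. It matches the predicted home position within about a millimetre, and both views show it upright. Now unflip the wrist on the way to the cover.

Run:
```python
from h import *
st=monitor.sense(); q=st["qpos"]
XA=np.array([480,-70,260.]); RA=toolR(P[2]-.05,np.radians(46)); rel(XA,RA)
q=ik(XA,RA,[-.1,0,2.4,3.3,.25,-1.6]); print(q.round(2))
XB=np.array([455,-200,250.]); yB=.2
print("callB rel from A")
ks=np.linspace(0,1,11)[1:]
for k,ax,ay in zip(ks,(.8,1.5,2.,2.3,2.4,2.2,1.8,1.2,.6,0),(7.5,7,6.4,5.7,4.9,4,3,2,1,0)):
    X=XA+(XB-XA)*k; yw=P[2]-.05+(yB-P[2]+.05)*k
    R=toolR(yw,0)*Ro.from_rotvec(np.radians(6*np.array([ax,ay,0])))
    q2=ik(X,R,q); print(k.round(1),(RA.inv().apply(X-XA)/50).round(2),(np.degrees((RA.inv()*R).as_rotvec())/6).round(2),q2.round(2)); q=q2
```

```text
row [ 0.07  1.85 -1.74] [-0.28  0.15  0.3 ] tcp [480. -70. 260.]
[-0.13 -0.2   2.44  2.96 -0.1  -1.38]
callB rel from A
0.1 [-0.02  0.26  0.01] [ 0.96 -0.18  0.07] [-0.33 -0.18  2.43  4.17 -0.26 -2.71]
0.2 [-0.04  0.53  0.02] [ 1.82 -0.7   0.08] [-0.48 -0.15  2.37  4.16 -0.47 -2.8 ]
0.3 [-0.06  0.79  0.02] [ 2.49 -1.34  0.01] [-0.57 -0.1   2.31  4.07 -0.63 -2.78]
0.4 [-0.08  1.06  0.03] [ 2.96 -2.08 -0.15] [-0.62 -0.05  2.24  3.96 -0.75 -2.73]
0.5 [-0.1   1.32  0.04] [ 3.23 -2.92 -0.42] [-0.63 -0.01  2.16  3.84 -0.85 -2.66]
0.6 [-0.12  1.59  0.05] [ 3.19 -3.84 -0.82] [-0.61  0.02  2.09  3.71 -0.92 -2.56]
0.7 [-0.14  1.85  0.05] [ 2.93 -4.84 -1.33] [-0.57  0.05  2.02  3.56 -0.98 -2.46]
0.8 [-0.16  2.12  0.06] [ 2.45 -5.78 -1.94] [-0.52  0.07  1.97  3.41 -1.02 -2.35]
0.9 [-0.18  2.38  0.07] [ 1.93 -6.7  -2.57] [-0.47  0.1   1.92  3.27 -1.07 -2.26]
1.0 [-0.21  2.65  0.08] [ 1.37 -7.58 -3.22] [-0.41  0.13  1.88  3.14 -1.13 -2.18]
```

```bash
cat >> h.py <<'E'
LO=[-2.63,-.92,.06,-1.3,0.02,-3.02];HI=[2.63,2.1,2.66,4.44,2.69,3.02]
def ikb(p,R,q0):
    s=least_squares(lambda q:np.r_[fk(q)[0]-p,200*(fk(q)[1].inv()*R).as_rotvec()],np.clip(q0,np.array(LO)+.01,np.array(HI)-.01),bounds=(LO,HI)); return s.x,s.cost
E
python3 - <<'E'
from h import *
st=monitor.sense(); q=st["qpos"]; X0=st["eef_pos"]; R0=Ro.from_euler('xyz',st["tcp_rot"])
W=[((540,0,205),-.11,.3,7.5),((530,-20,215),-.12,.8,7.5),((520,-40,225),-.13,1.4,7.4),((510,-60,235),-.13,2,7.3),((500,-75,245),-.13,2.4,7.1),((490,-90,250),-.1,2.6,6.7),((485,-105,250),-.05,2.7,6.2),((480,-120,250),0,2.7,5.6),
((475,-130,250),.03,2.7,4.8),((470,-140,250),.06,2.5,4),((465,-155,250),.1,2.2,3.2),((460,-170,250),.13,1.8,2.4),((455,-185,250),.16,1.3,1.6),((450,-200,250),.2,.8,.8),((450,-210,250),.22,0,0)]
for i,(X,y,ax,ay) in enumerate(W):
    R=toolR(y,0)*Ro.from_rotvec(np.radians(6*np.array([ax,ay,0])))
    q2,c=ikb(np.array(X,float),R,q); print(i,(R0.inv().apply(X-X0)/50).round(2),(np.degrees((R0.inv()*R).as_rotvec())/6).round(2),q2.round(2),round(c,2),np.abs(q2-q).max().round(2)); q=q2
E
```

```text
0 [ 0.03  0.32 -0.24] [ 0.31 -0.02  0.1 ] [ 0.06  0.04  2.4   3.99  0.12 -2.29] 0.0 0.23
1 [ 0.06  0.74 -0.48] [ 0.69 -0.01  0.36] [-0.06 -0.    2.41  2.63  0.06 -0.99] 0.0 1.36
2 [ 0.09  1.16 -0.73] [ 1.17 -0.09  0.65] [-0.19 -0.03  2.41  1.59  0.18 -0.01] 0.0 1.04
3 [ 0.12  1.58 -0.98] [ 1.71 -0.17  0.87] [-0.34 -0.05  2.39  1.38  0.34  0.12] 0.0 0.21
4 [ 0.15  1.9  -1.24] [ 2.07 -0.36  1.03] [-0.44 -0.07  2.37  1.24  0.46  0.22] 0.0 0.15
5 [ 0.1   2.22 -1.43] [ 2.46 -0.79  0.9 ] [-0.53 -0.07  2.33  1.09  0.58  0.29] 0.0 0.15
6 [ 0.06  2.53 -1.47] [ 2.87 -1.34  0.58] [-0.59 -0.03  2.27  0.97  0.7   0.32] 0.0 0.12
7 [ 0.01  2.84 -1.52] [ 3.17 -2.01  0.2 ] [-0.63 -0.    2.21  0.85  0.79  0.37] 0.0 0.12
8 [-0.05  3.05 -1.57] [ 3.32 -2.84 -0.05] [-0.63  0.02  2.15  0.72  0.87  0.47] 0.0 0.13
9 [-0.1   3.26 -1.63] [ 3.26 -3.67 -0.4 ] [-0.61  0.04  2.09  0.59  0.93  0.56] 0.0 0.13
10 [-0.15  3.57 -1.67] [ 3.15 -4.49 -0.88] [-0.59  0.06  2.03  0.47  0.99  0.63] 0.0 0.12
11 [-0.19  3.88 -1.72] [ 2.86 -5.28 -1.34] [-0.57  0.08  1.98  0.36  1.04  0.7 ] 0.0 0.12
12 [-0.24  4.19 -1.76] [ 2.45 -6.04 -1.84] [-0.53  0.1   1.94  0.24  1.07  0.76] 0.0 0.12
13 [-0.29  4.5  -1.81] [ 2.06 -6.78 -2.45] [-0.5   0.12  1.9   0.13  1.11  0.81] 0.0 0.11
14 [-0.27  4.7  -1.79] [ 1.27 -7.44 -3.01] [-0.44  0.13  1.88 -0.    1.13  0.91] 0.0 0.13
```

>>> {"api": "drive_tool", "payload": {"plan": [{"x": 0.03, "y": 0.32, "z": -0.24, "ax": 0.3, "ay": 0, "az": 0.1, "hand": 45}, {"x": 0.06, "y": 0.74, "z": -0.48, "ax": 0.7, "ay": 0, "az": 0.35, "hand": 45}, {"x": 0.06, "y": 0.74, "z": -0.48, "ax": 0.7, "ay": 0, "az": 0.35, "hand": 45}, {"x": 0.09, "y": 1.16, "z": -0.73, "ax": 1.2, "ay": -0.1, "az": 0.65, "hand": 45}, {"x": 0.12, "y": 1.58, "z": -0.98, "ax": 1.7, "ay": -0.2, "az": 0.87, "hand": 45}, {"x": 0.15, "y": 1.9, "z": -1.24, "ax": 2.07, "ay": -0.36, "az": 1.0, "hand": 45}, {"x": 0.1, "y": 2.22, "z": -1.43, "ax": 2.46, "ay": -0.8, "az": 0.9, "hand": 45}, {"x": 0.06, "y": 2.53, "z": -1.47, "ax": 2.87, "ay": -1.34, "az": 0.58, "hand": 45}]}}

```text
clock: 17.4
eef_pos: [567.8, -36.6, 258.5]
tcp_rot: [-2.963, -0.918, -0.2]
contact_force: [0.3, 0.8, 0.5]
opening: 0.527
grasp_force: 0.0
```

Run:
```python
from h import *
log()
# cover: holes + bar check
R=toolR(.478,0); rel(np.array([444,-307,110.]),R); rel(np.array([460,-200,230.]),toolR(.2,0))
I=grab("top"); m,l,b=blobs(I,(5,150,90),(20,255,255),300)
for i,s,c in b:
    if abs(c[0]-400)<15:
        q=cv2.convexHull(np.argwhere(l==i)[:,::-1].astype(np.float32))[:,0]
        print("rect",cv2.minAreaRect(np.array([onz("top",p,5)[:2] for p in q],np.float32)))
        x,y,w,h=s[:4]; sub=I[y:y+h,x:x+w].astype(int); dark=(sub.max(2)<45).astype(np.uint8)
        k,ll,ss,cc=cv2.connectedComponentsWithStats(dark); j=1+ss[1:,4].argmax(); c=cc[j]+[x,y]
        print("bar",c,ss[j],onz("top",c,30)[:2])
        hull=np.zeros(m.shape,np.uint8); cv2.fillConvexPoly(hull,q.astype(int),1); hull=cv2.erode(hull,np.ones((3,3)))
        hm=((hull>0)&(l!=i)).astype(np.uint8); k,ll,ss,cc=cv2.connectedComponentsWithStats(hm)
        for j in range(1,k): print("hole?",cc[j],ss[j][4],onz("top",cc[j],5)[:2].round(1))
```

```text
q [-0.15  -0.003  2.385  2.434  0.214 -0.844] t 17.4
row [-3.18  5.83 -0.31] [ 1.44 -8.89 -5.22] tcp [ 444. -307.  110.]
row [-1.34  3.43 -1.45] [ 0.19 -8.92 -2.76] tcp [ 460. -200.  230.]
rect ((444.03125, -306.64190673828125), (76.37181854248047, 98.07586669921875), 27.388364791870117)
bar [399.33333333 218.06666667] [18 13  6 10 15] [ 440.64857603 -302.40563737]
hole? [404. 203.] 1 [ 487.3 -321.2]
hole? [402.  204.5] 2 [ 482.8 -315.4]
hole? [399.5 206.5] 2 [ 476.9 -308.1]
hole? [405. 207.] 1 [ 475.7 -324. ]
hole? [408. 206.] 1 [ 478.8 -332.6]
hole? [394.         208.66666667] 3 [ 470.2 -292.2]
hole? [399.5 209. ] 2 [ 469.6 -308.1]
hole? [402.  208.5] 2 [ 471.2 -315.3]
hole? [406.5 209.5] 2 [ 468.6 -328.2]
hole? [389. 210.] 1 [ 466.1 -277.8]
hole? [391. 210.] 1 [ 466.2 -283.6]
hole? [393. 211.] 1 [ 463.4 -289.3]
hole? [400.71604938 217.51851852] 81 [ 445.  -311.2]
hole? [411.8125 211.625 ] 16 [ 462.7 -343.3]
hole? [383.33333333 213.16666667] 6 [ 456.5 -261.5]
hole? [389.14285714 213.28571429] 7 [ 456.5 -278.2]
hole? [404.5 213.5] 2 [ 456.8 -322.2]
hole? [391.66666667 223.7037037 ] 54 [ 426.7 -285.2]
hole? [386. 215.] 1 [ 451.4 -269.1]
hole? [407. 214.] 1 [ 455.5 -329.4]
hole? [409. 215.] 1 [ 452.8 -335.1]
hole? [414. 215.] 1 [ 453.1 -349.4]
hole? [395. 219.] 1 [ 440.4 -294.8]
hole? [408. 219.] 1 [ 441.2 -332. ]
hole? [411. 218.] 1 [ 444.2 -340.7]
hole? [385. 220.] 1 [ 436.9 -266.2]
hole? [410.5 220. ] 2 [ 438.5 -339.1]
hole? [413. 221.] 1 [ 435.7 -346.2]
hole? [386.27777778 223.83333333] 18 [ 426.  -269.7]
hole? [411. 222.] 1 [ 432.7 -340.5]
hole? [398.5 225.5] 2 [ 422.  -304.6]
hole? [389. 227.] 1 [ 417.1 -277.5]
hole? [396. 226.] 1 [ 420.4 -297.5]
hole? [402.16666667 228.16666667] 6 [ 414.6 -315. ]
hole? [388. 229.] 1 [ 411.3 -274.6]
hole? [399. 228.] 1 [ 414.8 -306. ]
hole? [390.25 230.75] 4 [ 406.5 -280.9]
hole? [396. 232.] 1 [ 403.2 -297.3]
```

Cover holes found at (412,212) and (386,224). They are 82 mm apart (84 expected), which puts the centre at (444.4,-306.5) and the yaw at about 26.9°. The path planner needs to restart from the present pose.

Run:
```python
from h import *
st=monitor.sense(); q=st["qpos"]; X0=st["eef_pos"]; R0=Ro.from_euler('xyz',st["tcp_rot"])
W=[((556,-45,258),-.13,1.6,7.8),((544,-55,256),-.13,2,7.5),((532,-65,255),-.13,2.4,7.1),((520,-80,255),-.1,2.6,6.7),((508,-95,250),-.05,2.7,6.2),((496,-110,250),0,2.7,5.6),
((484,-125,250),.03,2.7,4.8),((475,-140,250),.06,2.5,4),((467,-155,250),.1,2.2,3.2),((460,-170,250),.13,1.8,2.4),((455,-190,250),.16,1.3,1.6),((450,-210,250),.2,.8,.8)]
for i,(X,y,ax,ay) in enumerate(W):
    R=toolR(y,0)*Ro.from_rotvec(np.radians(6*np.array([ax,ay,0])))
    q2,c=ikb(np.array(X,float),R,q); print(i,(R0.inv().apply(X-X0)/50).round(2),(np.degrees((R0.inv()*R).as_rotvec())/6).round(2),q2.round(2),round(c,2),np.abs(q2-q).max().round(2)); q=q2
```

```text
0 [-0.15  0.18 -0.18] [ 0.18 -0.98  0.38] [-0.21 -0.03  2.34  1.46  0.21  0.13] 0.0 0.96
1 [-0.3   0.4  -0.36] [ 0.53 -1.26  0.57] [-0.29 -0.04  2.33  1.32  0.31  0.23] 0.0 0.14
2 [-0.44  0.61 -0.54] [ 0.88 -1.64  0.77] [-0.37 -0.04  2.32  1.19  0.42  0.32] 0.0 0.13
3 [-0.54  0.92 -0.74] [ 1.26 -2.08  0.7 ] [-0.45 -0.03  2.29  1.08  0.54  0.36] 0.0 0.12
4 [-0.73  1.25 -0.88] [ 1.69 -2.66  0.44] [-0.53 -0.01  2.25  0.98  0.66  0.36] 0.0 0.12
5 [-0.84  1.56 -1.08] [ 2.   -3.34  0.13] [-0.58  0.01  2.2   0.85  0.76  0.41] 0.0 0.13
6 [-0.95  1.87 -1.28] [ 2.16 -4.19 -0.07] [-0.6   0.03  2.14  0.72  0.86  0.49] 0.0 0.13
7 [-1.02  2.17 -1.43] [ 2.12 -5.03 -0.36] [-0.6   0.05  2.08  0.59  0.92  0.57] 0.0 0.13
8 [-1.08  2.48 -1.56] [ 2.03 -5.88 -0.8 ] [-0.59  0.07  2.03  0.47  0.99  0.63] 0.0 0.12
9 [-1.13  2.79 -1.68] [ 1.76 -6.69 -1.23] [-0.57  0.08  1.98  0.36  1.04  0.7 ] 0.0 0.12
10 [-1.14  3.19 -1.77] [ 1.38 -7.47 -1.72] [-0.54  0.1   1.93  0.24  1.08  0.76] 0.0 0.12
11 [-1.15  3.59 -1.86] [ 1.03 -8.24 -2.32] [-0.52  0.13  1.89  0.13  1.12  0.79] 0.0 0.11
```

>>> {"api": "drive_tool", "payload": {"plan": [{"x": -0.08, "y": 0.09, "z": -0.09, "ax": 0.1, "ay": -0.5, "az": 0.2, "hand": 45}, {"x": -0.15, "y": 0.18, "z": -0.18, "ax": 0.18, "ay": -0.98, "az": 0.38, "hand": 45}, {"x": -0.15, "y": 0.18, "z": -0.18, "ax": 0.18, "ay": -0.98, "az": 0.38, "hand": 45}, {"x": -0.15, "y": 0.18, "z": -0.18, "ax": 0.18, "ay": -0.98, "az": 0.38, "hand": 45}, {"x": -0.44, "y": 0.61, "z": -0.54, "ax": 0.88, "ay": -1.64, "az": 0.77, "hand": 45}, {"x": -0.73, "y": 1.25, "z": -0.88, "ax": 1.69, "ay": -2.66, "az": 0.44, "hand": 45}, {"x": -0.84, "y": 1.56, "z": -1.08, "ax": 2.0, "ay": -3.34, "az": 0.13, "hand": 45}, {"x": -0.95, "y": 1.87, "z": -1.28, "ax": 2.16, "ay": -4.19, "az": -0.07, "hand": 45}]}}

```text
clock: 18.25
eef_pos: [479.0, -127.4, 248.0]
tcp_rot: [-2.831, -0.486, -0.056]
contact_force: [3.4, 1.5, -0.5]
opening: 0.531
grasp_force: 0.0
```

Run:
```python
from h import *
log(); print(monitor.sense()["eef_pos"])
rel(np.array([444.4,-306.5,110.]),toolR(.469,0))
```

```text
q [-0.612  0.025  2.14   0.709  0.861  0.494] t 18.25
[ 479.04953676 -127.43767936  247.95934801]
row [-1.73  4.12  1.  ] [-1.62 -5.24 -4.15] tcp [ 444. -306.  110.]
```

>>> {"api": "drive_tool", "payload": {"plan": [{"x": -0.25, "y": 0.6, "z": 0.1, "ax": -0.25, "ay": -0.8, "az": -0.6, "hand": 45}, {"x": -0.5, "y": 1.2, "z": 0.2, "ax": -0.5, "ay": -1.6, "az": -1.2, "hand": 45}, {"x": -0.75, "y": 1.8, "z": 0.35, "ax": -0.75, "ay": -2.4, "az": -1.8, "hand": 45}, {"x": -1.0, "y": 2.4, "z": 0.5, "ax": -1.0, "ay": -3.2, "az": -2.5, "hand": 45}, {"x": -1.25, "y": 3.0, "z": 0.65, "ax": -1.25, "ay": -4.0, "az": -3.1, "hand": 45}, {"x": -1.5, "y": 3.6, "z": 0.8, "ax": -1.45, "ay": -4.7, "az": -3.7, "hand": 45}, {"x": -1.73, "y": 4.12, "z": 1.0, "ax": -1.62, "ay": -5.24, "az": -4.15, "hand": 45}, {"x": -1.73, "y": 4.12, "z": 1.0, "ax": -1.62, "ay": -5.24, "az": -4.15, "hand": 45}]}}

```text
clock: 19.05
eef_pos: [448.7, -304.6, 108.4]
tcp_rot: [3.139, -0.005, 0.471]
contact_force: [1.0, 0.9, 0.3]
opening: 0.526
grasp_force: 0.0
```

Run:
```python
from h import *
log(); print(monitor.sense()["eef_pos"],monitor.sense()["tcp_rot"])
rel(np.array([444.4,-306.5,9.5]),toolR(.469,0))
```

```text
q [-0.601  0.377  1.917  0.004  0.843  0.496] t 19.05
[ 448.66348701 -304.57808502  108.3530059 ] [ 3.13939149 -0.00465279  0.47064375]
row [-0.1  -0.01  1.98] [ 0.02 -0.04  0.02] tcp [ 444. -306.   10.]
```

>>> {"api": "drive_tool", "payload": {"plan": [{"x": -0.05, "y": 0, "z": 0.6, "ax": 0, "ay": 0, "az": 0, "hand": 45}, {"x": -0.09, "y": 0, "z": 1.2, "ax": 0, "ay": 0, "az": 0, "hand": 45}, {"x": -0.09, "y": 0, "z": 1.7, "ax": 0, "ay": 0, "az": 0, "hand": 45}, {"x": -0.09, "y": 0, "z": 1.95, "ax": 0, "ay": 0, "az": 0, "hand": 45}, {"x": -0.09, "y": 0, "z": 1.95, "ax": 0, "ay": 0, "az": 0, "hand": 20}, {"x": -0.09, "y": 0, "z": 1.95, "ax": 0, "ay": 0, "az": 0, "hand": 0}, {"x": -0.09, "y": 0, "z": 1.95, "ax": 0, "ay": 0, "az": 0, "hand": 0}, {"x": -0.09, "y": 0, "z": 1.95, "ax": 0, "ay": 0, "az": 0, "hand": 0}]}}

```text
clock: 19.85
eef_pos: [447.0, -307.2, 15.5]
tcp_rot: [3.134, -0.01, 0.469]
contact_force: [0.7, 1.0, 2.2]
opening: 0.105
grasp_force: 50.5
```

Run:
```python
from h import *
log(); st=monitor.sense(); print(st["eef_pos"],st["tcp_rot"],st["opening"],st["grasp_force"],st["contact_force"])
P2=(588.3,-18.8,np.radians(-6.2)); t=dock((-62,-30,0),P); print(t,dock((-62,-30,0),P2))
rel(np.array([t[0]-30,t[1],150]),toolR(P[2],0))
```

```text
q [-0.608  0.523  1.964  0.008  0.643  0.487] t 19.85
[ 446.95591789 -307.15089544   15.53089655] [ 3.13393233 -0.0097372   0.46915895] 0.10485425483568515 50.48473656177521 [0.72621976 1.03939415 2.24991528]
[521.91312532 -42.0417659    0.        ] [523.42265956 -41.92856887   0.        ]
row [ 3.23 -4.3  -2.69] [ 0.04 -0.11  5.5 ] tcp [492. -42. 150.]
```

>>> {"api": "drive_tool", "payload": {"plan": [{"x": 0, "y": 0, "z": -0.6, "ax": 0, "ay": 0, "az": 0, "hand": 0}, {"x": 0, "y": 0, "z": -1.4, "ax": 0, "ay": 0, "az": 0, "hand": 0}, {"x": 0.4, "y": -0.5, "z": -2.1, "ax": 0, "ay": 0, "az": 0.8, "hand": 0}, {"x": 0.9, "y": -1.2, "z": -2.5, "ax": 0, "ay": 0, "az": 1.7, "hand": 0}, {"x": 1.5, "y": -1.9, "z": -2.69, "ax": 0, "ay": 0, "az": 2.7, "hand": 0}, {"x": 2.0, "y": -2.6, "z": -2.69, "ax": 0, "ay": -0.05, "az": 3.7, "hand": 0}, {"x": 2.5, "y": -3.3, "z": -2.69, "ax": 0, "ay": -0.1, "az": 4.6, "hand": 0}, {"x": 3.0, "y": -4.0, "z": -2.69, "ax": 0.04, "ay": -0.1, "az": 5.4, "hand": 0}]}}

```text
clock: 20.65
eef_pos: [488.4, -58.6, 149.8]
tcp_rot: [-3.141, -0.001, -0.1]
contact_force: [1.1, -0.5, -1.4]
opening: 0.107
grasp_force: 50.0
```

Run:
```python
from h import *
log(); st=monitor.sense(); print(st["eef_pos"],st["tcp_rot"],st["opening"])
t=dock((-62,-30,0),P)-toolR(P[2],0).apply([0,0,0])
rel(np.array([t[0]+2,t[1],118.]),toolR(P[2],0))
I={n:grab(n) for n in C}
c=[]
for n in C:
    u,v=proj(n,st["eef_pos"]).astype(int); c.append(cv2.resize(I[n][v-50:v+50,u-65:u+65],None,fx=3,fy=3,interpolation=cv2.INTER_CUBIC))
cv2.imwrite("pics/d.png",np.hstack(c)[:,:,::-1])
```

```text
q [-1.230e-01  2.480e-01  1.990e+00  1.000e-03  9.020e-01  1.547e+00] t 20.65
[488.38019661 -58.62522302 149.84968903] [-3.14102491e+00 -1.08266723e-03 -1.00063827e-01] 0.10684012570490532
row [ 0.67 -0.4   0.64] [-0.01 -0.01  0.06] tcp [524. -42. 118.]
```

View pics/d.png

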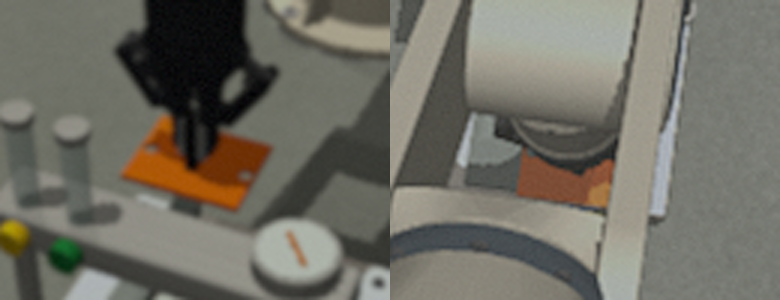

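The scene half shows the cover held level, with its holes at crop (152,150) and (245,176). I'll measure the cover against the TCP there.

Run:
```python
from h import *
st=monitor.sense(); e=st["eef_pos"]; I=grab("scene"); u0,v0=proj("scene",e).astype(int)-[65,50]
z=e[2]-15.5+5; yaw=st["tcp_rot"][2]; loc=lambda X:(Ro.from_euler('z',-yaw).apply(np.array(X)-e)).round(1)
hsv=cv2.cvtColor(I,cv2.COLOR_RGB2HSV)
for h in((152,150),(245,176)):
    cx,cy=u0+h[0]/3,v0+h[1]/3; x,y=int(round(cx)),int(round(cy)); s=hsv[y-4:y+5,x-4:x+5,1].astype(float)
    w=np.clip(s.max()*.75-s,0,None); yy,xx=np.mgrid[y-4:y+5,x-4:x+5]; p=((w*xx).sum()/w.sum(),(w*yy).sum()/w.sum())
    # hole centre ~ mid thickness
    print("hole",np.round(p,2),(round(cx,1),round(cy,1)),loc(onz("scene",p,z-1)))
m,l,b=blobs(I,(3,140,70),(20,255,255),150)
for i,s,c in b:
    if np.linalg.norm(c-proj("scene",e))<40:
        q=cv2.convexHull(np.argwhere(l==i)[:,::-1].astype(np.float32))[:,0]
        W=np.array([loc(onz("scene",p,z))[:2] for p in q],np.float32); print("rect",cv2.minAreaRect(W),s[4])
```

```text
hole [318.07 201.52] (np.float64(319.7), np.float64(203.0)) [ -2.8 -44.8 -11.5]
hole [352.7  213.02] (np.float64(350.7), np.float64(211.7)) [  3.   48.7 -11.5]
rect ((0.0, 1.0), (86.19999694824219, 100.0), 0.0) 743
```

>>> {"api": "drive_tool", "payload": {"plan": [{"x": 0.25, "y": -0.15, "z": 0.1, "ax": 0, "ay": 0, "az": 0.04, "hand": 0}, {"x": 0.5, "y": -0.3, "z": 0.2, "ax": 0, "ay": 0, "az": 0.04, "hand": 0}, {"x": 0.69, "y": -0.39, "z": 0.4, "ax": 0, "ay": 0, "az": 0.04, "hand": 0}, {"x": 0.69, "y": -0.39, "z": 0.64, "ax": 0, "ay": 0, "az": 0.04, "hand": 0}, {"x": 0.69, "y": -0.39, "z": 0.8, "ax": 0, "ay": 0, "az": 0.04, "hand": 0}, {"x": 0.69, "y": -0.39, "z": 0.8, "ax": 0, "ay": 0, "az": 0.04, "hand": 0}, {"x": 0.69, "y": -0.39, "z": 0.8, "ax": 0, "ay": 0, "az": 0.04, "hand": 0}]}}

```text
clock: 21.5
eef_pos: [523.6, -44.5, 108.3]
tcp_rot: [-3.141, 0.002, -0.101]
contact_force: [0.7, -0.5, -1.1]
opening: 0.103
grasp_force: 50.1
```

Run:
```python
from h import *
log(); st=monitor.sense(); print(st["eef_pos"],st["tcp_rot"],st["contact_force"])
rel(np.array([524.8,-42.5,95.5]),toolR(np.radians(-6),0))
```

```text
q [-8.800e-02  3.580e-01  1.949e+00  1.000e-03  8.370e-01  1.583e+00] t 21.5
[523.55100032 -44.51924315 108.34352133] [-3.14108248e+00  2.02138808e-03 -1.00737364e-01] [ 0.67759585 -0.46749335 -1.07837168]
row [ 0.02 -0.04  0.26] [-0.    0.02  0.04] tcp [525. -42.  96.]
```

>>> {"api": "drive_tool", "payload": {"plan": [{"x": 0.025, "y": -0.04, "z": 0.1, "ax": 0, "ay": 0, "az": 0.04, "hand": 0}, {"x": 0.025, "y": -0.04, "z": 0.2, "ax": 0, "ay": 0, "az": 0.04, "hand": 0}, {"x": 0.025, "y": -0.04, "z": 0.26, "ax": 0, "ay": 0, "az": 0.04, "hand": 0}, {"x": 0.025, "y": -0.04, "z": 0.3, "ax": 0, "ay": 0, "az": 0.04, "hand": 0}, {"x": 0.025, "y": -0.04, "z": 0.34, "ax": 0, "ay": 0, "az": 0.04, "hand": 0}, {"x": 0.025, "y": -0.04, "z": 0.34, "ax": 0, "ay": 0, "az": 0.04, "hand": 0}]}}

```text
clock: 22.1
eef_pos: [525.6, -42.4, 91.6]
tcp_rot: [-3.141, 0.001, -0.105]
contact_force: [1.0, 0.0, -1.1]
opening: 0.104
grasp_force: 50.1
```

>>> {"api": "drive_tool", "payload": {"plan": [{"x": 0, "y": 0, "z": 0.03, "ax": 0, "ay": 0, "az": 0, "hand": 0}, {"x": 0, "y": 0, "z": 0.06, "ax": 0, "ay": 0, "az": 0, "hand": 0}, {"x": 0, "y": 0, "z": 0.09, "ax": 0, "ay": 0, "az": 0, "hand": 0}, {"x": 0, "y": 0, "z": 0.12, "ax": 0, "ay": 0, "az": 0, "hand": 0}, {"x": 0, "y": 0, "z": 0.12, "ax": 0, "ay": 0, "az": 0, "hand": 0}]}}

```text
clock: 22.6
eef_pos: [525.6, -42.4, 85.6]
tcp_rot: [-3.141, 0.001, -0.105]
contact_force: [-0.8, 0.7, -2.1]
opening: 0.103
grasp_force: 50.1
```

Base at about 70 mm, down over the pins with no side force. Seating it.

>>> {"api": "drive_tool", "payload": {"plan": [{"x": 0, "y": 0, "z": 0.03, "ax": 0, "ay": 0, "az": 0, "hand": 0}, {"x": 0, "y": 0, "z": 0.06, "ax": 0, "ay": 0, "az": 0, "hand": 0}, {"x": 0, "y": 0, "z": 0.08, "ax": 0, "ay": 0, "az": 0, "hand": 0}, {"x": 0, "y": 0, "z": 0.1, "ax": 0, "ay": 0, "az": 0, "hand": 0}, {"x": 0, "y": 0, "z": 0.11, "ax": 0, "ay": 0, "az": 0, "hand": 0}, {"x": 0, "y": 0, "z": 0.11, "ax": 0, "ay": 0, "az": 0, "hand": 0}]}}

```text
clock: 23.2
eef_pos: [525.6, -42.3, 80.7]
tcp_rot: [-3.141, 0.001, -0.105]
contact_force: [-2.2, 0.4, 4.0]
opening: 0.103
grasp_force: 50.9
```

>>> {"api": "drive_tool", "payload": {"plan": [{"x": 0, "y": 0, "z": 0, "ax": 0, "ay": 0, "az": 0, "hand": 15}, {"x": 0, "y": 0, "z": 0, "ax": 0, "ay": 0, "az": 0, "hand": 30}, {"x": 0, "y": 0, "z": 0, "ax": 0, "ay": 0, "az": 0, "hand": 30}, {"x": 0, "y": 0, "z": -0.3, "ax": 0, "ay": 0, "az": 0, "hand": 30}, {"x": 0, "y": 0, "z": -1.0, "ax": 0, "ay": 0, "az": 0, "hand": 30}, {"x": -0.2, "y": 0, "z": -1.8, "ax": 0, "ay": 0, "az": 0, "hand": 30}, {"x": -0.5, "y": 0.7, "z": -2.4, "ax": 0, "ay": 0, "az": 0, "hand": 30}, {"x": -0.8, "y": 1.5, "z": -2.6, "ax": 0, "ay": 0, "az": 0, "hand": 30}]}}

```text
clock: 24.0
eef_pos: [479.5, -113.2, 213.6]
tcp_rot: [3.142, -0.005, -0.102]
contact_force: [1.3, -0.6, -0.6]
opening: 0.351
grasp_force: 0.0
```

>>> {"api": "drive_tool", "payload": {"plan": [{"x": -0.1, "y": 0.9, "z": 0, "ax": 0, "ay": 0, "az": 0, "hand": 30}, {"x": -0.2, "y": 1.8, "z": 0, "ax": 0, "ay": 0, "az": 0, "hand": 30}, {"x": -0.3, "y": 2.7, "z": 0, "ax": 0, "ay": 0, "az": 0, "hand": 30}, {"x": -0.4, "y": 3.5, "z": 0, "ax": 0, "ay": 0, "az": 0, "hand": 30}, {"x": -0.4, "y": 3.5, "z": 0, "ax": 0, "ay": 0, "az": 0, "hand": 30}]}}

```text
clock: 24.5
eef_pos: [439.1, -288.9, 210.3]
tcp_rot: [3.14, -0.0, -0.108]
contact_force: [0.5, 1.2, -0.2]
opening: 0.351
grasp_force: 0.0
```

Run:
```python
from h import *
log(); I={n:grab(n) for n in C}
a=cv2.resize(I["top"][95:225,235:365],None,fx=3,fy=3,interpolation=cv2.INTER_CUBIC); b=cv2.resize(I["scene"][205:335,270:400],None,fx=3,fy=3,interpolation=cv2.INTER_CUBIC)
cv2.imwrite("pics/e.png",np.hstack([b,a])[:,:,::-1])
m,l,b=blobs(I["top"],(130,80,30),(165,255,255),4); print([(c.round(1),s[4]) for _,s,c in b])
```

```text
q [-5.840e-01  2.210e-01  1.867e+00 -1.000e-03  1.053e+00  1.095e+00] t 24.5
[(array([289.3, 138. ]), np.int32(27))]
```

View pics/e.png

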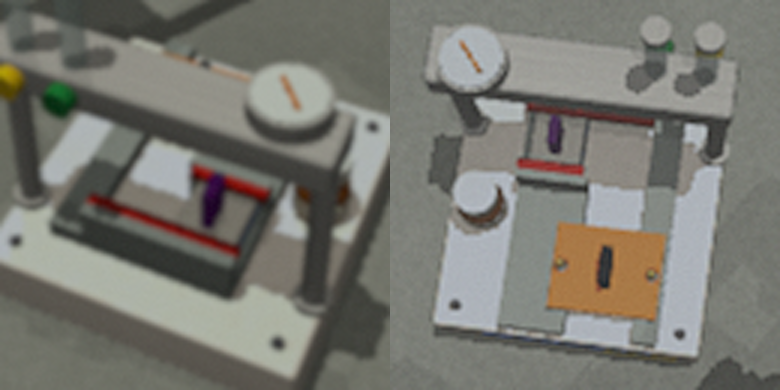

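The final view shows the cover flat, with both brass pins through its holes at crop (559,263) and (651,274). The cartridge tab is unmoved at top (289,138), the jar stands, and the arm is clear. Handing in.

```bash
python3 -c "
from rig import r
print(r.sign_off())"
```

```text
the job is handed in; nothing more can be done
None
```

The job is handed in at about 24.5 s: the cartridge is home against the end of the side pocket and upright, the cover sits flat with both holes down on its pins, and the arm touched none of the jar, mask or cup.

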